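# Cure jar lids onto a bark board with a hand-held UV lamp

### The job

Centre each jar lid lying on the table on the inlaid wooden disc of its size (a little wider than the lid) in the turntable's bark board, then take the UV lamp and, with the lens about 6 cm away and slanting down from outside the board, hold its focus still on the white sticker on the board's robot-side edge for at least two seconds. Then turn the turntable by its peg half a turn anticlockwise, up to its other stop, and shine on the other sticker, now on the robot's side, in the same way, with every lid sitting centred while the lamp shines. At the end leave the lamp upright in the middle of its charging pad and all lids centred on their discs, and do not disturb the paint jar, the cup or the pine cone.

Things in the scene. Friction and masses are not known exactly. Their poses are not given: they have to be found in the camera images.
- lid_l: the large metal jar lid, a flat plain aluminium disc 60 mm across and 14 mm high, lying loose; origin at the centre of its underside, z up. It may be absent.
- lid_m: the middle-sized metal jar lid, a flat plain aluminium disc 50 mm across and 14 mm high, lying loose; origin at the centre of its underside, z up. It may be absent.
- lid_s: the small metal jar lid, a flat plain aluminium disc 40 mm across and 14 mm high, lying loose; origin at the centre of its underside, z up. It may be absent.
- disc_l (a point): centre of the large pale wooden disc (72 mm across) inlaid flush in the top of the dark bark board, where the large lid belongs. Row along the board: small at y = -76, large -4, middle-sized +72 mm from the turntable's axis. Axes turn with the turntable: x across the board, y along it towards the peg, z up.
- disc_m (a point): centre of the middle-sized pale wooden disc (62 mm across) inlaid flush in the top of the dark bark board, where the middle-sized lid belongs. Row along the board: small at y = -76, large -4, middle-sized +72 mm from the turntable's axis. Axes turn with the turntable: x across the board, y along it towards the peg, z up.
- disc_s (a point): centre of the small pale wooden disc (52 mm across) inlaid flush in the top of the dark bark board, where the small lid belongs. Row along the board: small at y = -76, large -4, middle-sized +72 mm from the turntable's axis. Axes turn with the turntable: x across the board, y along it towards the peg, z up.
- turntable (a joint): turntable angle, rad: about 0 at the start, at one stop; grows anticlockwise seen from above to 3.14 at the other stop; stays where left. A grey disc 304 mm across, top 30 mm above the table, on a small fixed foot, carrying a dark bark board 150 x 290 mm, its flat top 48 mm above the table
- peg_top (a point): top centre of the upright steel peg on a tab at the turntable's rim, by which it is turned: 18 mm thick, 65 mm tall, its top 95 mm above the table, 178 mm from the turntable's axis along the turntable's +y.
- sticker_a (a point): centre of the round white paper sticker, 16 mm across, on the board's top in the middle of its long edge on the turntable's -x side, 62 mm from the turntable's axis; this edge faces the robot at the start. Axes as the turntable's.
- sticker_b (a point): the same kind of sticker at the middle of the other long edge, 62 mm from the axis on the turntable's +x side; this edge faces the robot after the half turn. Axes as the turntable's.
- lamp: hand-held ultraviolet curing lamp, 127 mm tall, 0.35 kg, standing upright: foot 70 x 60 x 18 mm, white handle 32 (x) by 26 (y) mm from 18 to 115 mm up, top cap 44 x 44 mm above it, and a grey barrel 24 mm thick slanting forward (+x) and 45 degrees down from the handle, which it leaves 60 to 90 mm up. Origin at the centre of the foot's underside, z up, x the way the barrel points
- lamp_lens (a point): centre of the lens at the barrel's end: 50 mm ahead (x) of the lamp's origin and 40 mm up. The beam leaves along x = -z (forward and 45 degrees down) in the lamp's frame.
- lamp_focus (a point): the lamp's focus, 60 mm out from the lens along the beam: at x 92.4, z -2.4 mm in the lamp's frame.
- pad: the lamp's charging pad, a fixed flat grey plate 140 (x) by 130 (y) by 10 mm with a dark rectangle 76 x 66 mm marking its middle; origin at the centre of its underside, so its top is at 10 mm.
- paint_jar: closed glass paint jar with a paper label, 56 mm across, 72 mm tall, upright; a bystander. Origin under its centre.
- pine_cone: pine cone about 80 mm across and 75 mm tall; a bystander. Origin under its centre.
- paint_cup: white cup 70 mm across, 85 mm tall; a bystander. Origin under its centre.
Things that resemble listed ones, but are neither listed nor needed, are in the scene too. Leave any purple or yellow look-alike of the lid_l alone.

How it is judged:
On the way, in this order (a step that is already met when the one before it is completed fails the run):
1. every lid that is present lies centred and flat on its disc, let go, the turntable still at its first stop (horizontal distance between lid_s and disc_s below 0.006 m and z of lid_s in the frame of disc_s between -0.004 and 0.004 m and angle between each of lid_s, lid_m, lid_l's own z axis and vertical below 0.08 rad and horizontal distance between lid_m and disc_m below 0.006 m and z of lid_m in the frame of disc_m between -0.004 and 0.004 m and horizontal distance between lid_l and disc_l below 0.006 m and z of lid_l in the frame of disc_l between -0.004 and 0.004 m and contact force between the fingers and lid_s below 0.3 N and contact force between the fingers and lid_m below 0.3 N and contact force between the fingers and lid_l below 0.3 N and value of joint turntable below 0.15 rad), for 0.3 s.
2. the lamp's focus is held still on sticker A, from outside and above, with every lid centred (distance between lamp_focus and sticker_a below 0.012 m and x of lamp_lens in the frame of sticker_a below -0.02 m and z of lamp_lens in the frame of sticker_a above 0.02 m and linear speed of lamp below 0.02 m/s and angular speed of lamp below 0.2 rad/s and horizontal distance between lid_s and disc_s below 0.006 m and z of lid_s in the frame of disc_s between -0.004 and 0.004 m and angle between each of lid_s, lid_m, lid_l's own z axis and vertical below 0.08 rad and horizontal distance between lid_m and disc_m below 0.006 m and z of lid_m in the frame of disc_m between -0.004 and 0.004 m and horizontal distance between lid_l and disc_l below 0.006 m and z of lid_l in the frame of disc_l between -0.004 and 0.004 m and value of joint turntable below 0.15 rad), for 2 s.
3. the turntable is turned half a turn to its other stop (value of joint turntable above 3.07 rad), for 0.3 s.
4. the lamp's focus is held still on sticker B, from outside and above, with every lid centred (distance between lamp_focus and sticker_b below 0.012 m and x of lamp_lens in the frame of sticker_b above 0.02 m and z of lamp_lens in the frame of sticker_b above 0.02 m and linear speed of lamp below 0.02 m/s and angular speed of lamp below 0.2 rad/s and horizontal distance between lid_s and disc_s below 0.006 m and z of lid_s in the frame of disc_s between -0.004 and 0.004 m and angle between each of lid_s, lid_m, lid_l's own z axis and vertical below 0.08 rad and horizontal distance between lid_m and disc_m below 0.006 m and z of lid_m in the frame of disc_m between -0.004 and 0.004 m and horizontal distance between lid_l and disc_l below 0.006 m and z of lid_l in the frame of disc_l between -0.004 and 0.004 m and value of joint turntable above 3.07 rad), for 2 s.
At the end, for the whole second after the job is handed in: Every present lid flat on its own disc, centres within 6 mm; turntable above 3.07 rad; lamp upright within 20 mm of the pad's middle; all at rest. (While shining: focus within 12 mm of the sticker, lens outside and above it, lamp still, 2 s.) (horizontal distance between lid_s and disc_s below 0.006 m and z of lid_s in the frame of disc_s between -0.004 and 0.004 m and angle between each of lid_s, lid_m, lid_l, lamp's own z axis and vertical below 0.08 rad and horizontal distance between lid_m and disc_m below 0.006 m and z of lid_m in the frame of disc_m between -0.004 and 0.004 m and horizontal distance between lid_l and disc_l below 0.006 m and z of lid_l in the frame of disc_l between -0.004 and 0.004 m and horizontal distance between lamp and pad below 0.02 m and z of lamp in the frame of pad between 0.006 and 0.014 m and linear speed of each of lamp, lid_s, lid_m, lid_l below 0.02 m/s and value of joint turntable above 3.07 rad); the robot touches nothing.
It fails at once if the paint jar is pushed or knocked over (more than 30 mm) (distance of paint_jar from where it was at the start of the episode above 0.03 m).
It fails at once if the pine cone is pushed or knocked over (more than 30 mm) (distance of pine_cone from where it was at the start of the episode above 0.03 m).
It fails at once if the paint cup is pushed or knocked over (more than 30 mm) (distance of paint_cup from where it was at the start of the episode above 0.03 m).
Of lid_s, lid_m, lid_l only 2 to 3 are there at a start; the rules pass over those that are not, and their reading is None.
At some moment in a run one of lid_s, lid_m, lid_l, lamp may be knocked a few centimetres aside while the robot is not near it.
Once in a run the grip may slacken for a moment while it holds something.
It also fails if it takes over 210 s, if anything falls off the work surface, if the arm or the gripper's body presses on something with over 40 N, if the wrist force passes 120 N, or if a joint passes its speed limit or range.

### The arm

A 6-joint arm with a two-finger parallel gripper is mounted at the origin on the work surface. World frame = base frame: x ahead of the robot, y to its left, z up, the work surface at z = 0. Lengths are in m, angles in rad, forces in N, time in s.
With the tool pointing down it reaches from about 0.35 to 0.975 m from the base axis. Payload 4.9 kg.
Tool frame: the origin (TCP) lies at the very end of the fingers, on their centre line; the grasp point (between the pads) lies 19 mm behind it; z points along the fingers, y is the line along which they close (so a half turn about z gives the same grasp; the last joint's range is limited). The gripper opens to 85 mm and grips with 20 to 120 N. Pads are 22 mm wide; open, the fingers measure 114 mm over their backs; the gripper's body (76 mm by 85 mm) begins 54 mm behind the grasp point. The pads swing forward as they close: fully open they stand 13 mm farther back than shut.
Start: joints at [1.025, 0.053, 1.613, -0, 1.476, -0.119], TCP at [0.259, 0.569, 0.231] pointing down, gripper open.
Joint ranges: [-3.01, 3.01], [-1.01, 2.22], [0.06, 2.58], [-1.02, 4.17], [0.09, 2.62], [-3.14, 3.14]. Speed limits (rad/s): [2.57, 2.57, 3.14, 3.14, 3.14, 3.14].

### API

Orientations are given as a rotation vector (axis times angle).
In Python, from station import get_obs, get_image, get_calibration, finish_job gives the robot as it stands.
- The arm moves only by the tool servo_tool, never from a script. Its argument "increments" is a list of rows, each a list of 5 numbers: the opening, from 0 (shut) to 1 (fully open), then the shift along the tool's x, y, z in mm, then the turn about the tool's z in degrees. In form: [[jaw, tx, ty, tz, spin], ...]. A call has 1 to 12 rows; each row shifts and turns the commanded pose from where the row before left it, along the tool's axes as they then stand; what a row does not reach is not made up. A row lasts 1/8 s, in which the tool goes at most 62.5 mm and 10.7 degrees, less where a joint would pass 70% of its speed; a pose out of reach is approached as far as the arm can. A call is refused whole if a number of a shift passes 62.5 or a number of a turn 10.7, either way. A call with a gripper value outside its range is refused whole. The fingers move at their own pace and stop on an object; "force" is the grip in N (left out, the last holds). Time passes only in rows, so rows that do not move let the fingers close. It gives the time, the measured TCP pose, the force, the opening and the grip force at its end, in the units of the state.
- get_obs(): the state, without advancing time (a new reading comes with each control period).
- get_image(name): name is "scene" or "top" or "wrist"; returns the picture (480x640x3 uint8, red, green, blue); there is no depth.
- get_calibration(name): a dict with "fx", "fy", "cx", "cy" (pixels), "dist_coeffs" ([k1, k2, p1, p2, k3] as OpenCV has them; the pictures are not rectified), "R" (3x3) and "t" (3): a world point X has camera coordinates R X + t; the wrist camera has in their place "mount" (4x4, takes a point from camera to tool coordinates, whose origin is the TCP and whose axes are the flange's). Camera axes: x right, y down, z forward; pixel columns grow to the right and rows downward; lengths in m; the calibration is good to about 2 mm. A picture is of the moment at which its call begins: read the wrist's pose just before it. get_calibration takes no time and is no camera call.
- finish_job(): hands the job in; it is judged then, once.
The state is a dict: "t": time; "q": joint angles; "dq": joint speeds; "effort": joint torques, N m; "tool_pos": TCP position; "tool_rot": TCP orientation; "contact_force": force on the tool from outside, world axes, zero at the start; "wrist_torque": the same for the moment, N m; "opening": finger opening in m; "grip_force": force on a finger pad.
Only numpy, scipy, OpenCV 4.12 (cv2) and the standard library are available. Lean on these libraries where they do the work, as an engineer would, in place of code of your own. Each camera call takes 0.05 s, during which the arm holds its last target. There are 200 camera calls.

## Working session

There is one attempt and no reset: what is moved stays moved. The work goes in short steps, Python scripts to look and compute and a tool call to move; the robot and the scene stay as the last step left them, time stands still between calls to the robot, and variables do not carry over. Pictures are saved under pics/ and viewed, at most 14 in all, crops included, and the job is handed in when it is done.

Besides the shell and the picture viewer there is one more tool, called after "Request:" by a JSON object that holds its "api" and its "payload". servo_tool: Moves the arm, as the interface text tells. Its arguments: {"type":"object","properties":{"increments":{"type":"array"},"force":{"type":"number"}},"required":["increments"]}

```bash
mkdir -p pics; python3 - <<'E'
from station import *
import cv2, numpy as np
o=get_obs(); print({k:np.round(v,3).tolist() for k,v in o.items()})
for n in ("scene","top"):
    im=get_image(n); cv2.imwrite(f"pics/{n}0.png",im[:,:,::-1])
for n in ("scene","top","wrist"): 
    print(n,{k:np.round(v,4).tolist() for k,v in get_calibration(n).items()})
E
```

```text
{'t': 0.0, 'q': [1.025, 0.053, 1.614, 0.0, 1.476, -0.119], 'dq': [0.001, 0.0, -0.0, -0.001, -0.0, 0.001], 'effort': [0.001, -39.369, -37.018, 0.0, 0.007, -0.0], 'tool_pos': [0.258, 0.568, 0.23], 'tool_rot': [-0.665, -3.07, 0.003], 'contact_force': [0.239, -1.204, -0.235], 'wrist_torque': [0.017, -0.054, -0.016], 'grip_force': 0.0, 'opening': 0.085}
scene {'fx': 614.4636, 'fy': 614.4636, 'cx': 320.4321, 'cy': 240.6762, 'dist_coeffs': [-0.0201, 0.0, 0.0, 0.0, 0.0], 'R': [[-0.8267, 0.5624, 0.0174], [0.3201, 0.4954, -0.8075], [-0.4628, -0.662, -0.5896]], 't': [0.4081, -0.0633, 1.7026]}
top {'fx': 494.1209, 'fy': 494.1209, 'cx': 325.8858, 'cy': 240.2403, 'dist_coeffs': [-0.1053, 0.0, 0.0, 0.0, 0.0], 'R': [[0.0179, -0.9997, -0.0141], [-0.9986, -0.0172, -0.049], [0.0488, 0.015, -0.9987]], 't': [-0.0012, 0.467, 1.3444]}
wrist {'fx': 411.9842, 'fy': 411.9842, 'cx': 328.7695, 'cy': 241.4802, 'dist_coeffs': [-0.0721, 0.0, 0.0, 0.0, 0.0], 'mount': [[-0.0004, -0.9462, -0.3237, 0.084], [1.0, -0.0006, 0.0004, 0.0005], [-0.0006, -0.3237, 0.9462, -0.1434], [0.0, 0.0, 0.0, 1.0]]}
```

View pics/top0.png

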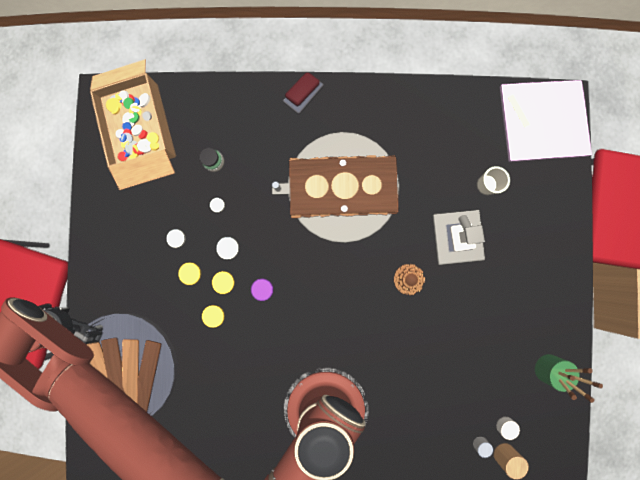

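View pics/scene0.png

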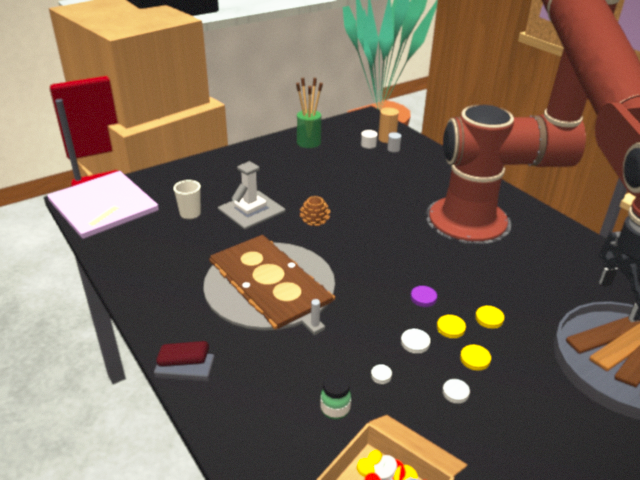

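Candidates for the lids: white/aluminium discs at top-px (217,205) small, (175,238) middle and (227,248) large. Look-alikes to leave alone are yellow (189,273), (223,283), (213,316), purple (262,290), and a white pot (508,429). The lamp is at (465,236) on its pad, the turntable at (344,187), and the peg at (275,185).

```bash
cat > h.py <<'E'
from station import *
import cv2, numpy as np
from scipy.spatial.transform import Rotation as Ro
def cam(n):
    c=get_calibration(n); K=np.array([[c["fx"],0,c["cx"]],[0,c["fy"],c["cy"]],[0,0,1]]); return c,K,np.array(c["dist_coeffs"])
def pose(n,o=None):
    c,K,d=cam(n)
    if n!="wrist": return np.array(c["R"]),np.array(c["t"]),K,d
    o=o or get_obs(); M=np.array(c["mount"]); T=np.eye(4); T[:3,:3]=Ro.from_rotvec(o["tool_rot"]).as_matrix(); T[:3,3]=o["tool_pos"]
    W=np.linalg.inv(T@M); return W[:3,:3],W[:3,3],K,d
def px2w(n,uv,z,o=None):
    R,t,K,d=pose(n,o); u=cv2.undistortPoints(np.array([[uv]],float),K,d)[0,0]
    r=R.T@np.array([u[0],u[1],1]); C=-R.T@t; return C+r*(z-C[2])/r[2]
def w2px(n,X,o=None):
    R,t,K,d=pose(n,o); return cv2.projectPoints(np.array(X,float).reshape(-1,1,3),cv2.Rodrigues(R)[0],t,K,d)[0][:,0]
def blobs(mask,amin=15):
    n,_,st,ce=cv2.connectedComponentsWithStats(mask.astype(np.uint8)); return [(np.round(ce[i],2),st[i,4],st[i,2:4]) for i in range(1,n) if st[i,4]>=amin]
def hsv(im): return cv2.cvtColor(im,cv2.COLOR_RGB2HSV)
def shot(n,name,crop=None,s=1):
    o=get_obs(); im=get_image(n)
    c=im if crop is None else im[crop[1]:crop[3],crop[0]:crop[2]]
    cv2.imwrite(f"pics/{name}.png",cv2.resize(c,None,fx=s,fy=s,interpolation=cv2.INTER_CUBIC)[:,:,::-1]); return o,im
E
python3 - <<'E'
from h import *
im=cv2.imread("pics/top0.png")[:,:,::-1].copy(); H=hsv(im)
print("white")
for c,a,w in blobs((H[...,1]<40)&(H[...,2]>170)):
    if 150<c[0]<500 and 100<c[1]<330: print(c,a,w,px2w("top",c,0.014).round(4),px2w("top",c,0.048).round(4))
print("yellow/pale")
for c,a,w in blobs((H[...,0]>12)&(H[...,0]<35)&(H[...,1]>50)&(H[...,2]>190)):
    if 150<c[0]<500 and 100<c[1]<330: print(c,a,w,px2w("top",c,0.014).round(4),px2w("top",c,0.048).round(4))
sc=cv2.imread("pics/scene0.png")[:,:,::-1].copy(); H=hsv(sc)
print("scene white")
for c,a,w in blobs((H[...,1]<40)&(H[...,2]>200)):
    if 200<c[0]<500 and 200<c[1]<450: print(c,a,w,px2w("scene",c,0.012).round(4),px2w("scene",c,0.048).round(4))
a=cv2.resize(im[130:300,150:350],None,fx=4,fy=4)[:300*2,:800]
cv2.imwrite("pics/c1.png",cv2.resize(im[150:300,150:290],None,fx=3,fy=3,interpolation=2)[:,:,::-1])
cv2.imwrite("pics/c2.png",np.hstack([cv2.resize(im[200:270,425:495],(400,400),interpolation=2),cv2.resize(sc[150:230,210:290],(400,400),interpolation=2)])[:,:,::-1])
E
```

```text
white
[341.65 146.37] 1541 [91 27] [ 0.7282 -0.0321  0.014 ] [ 0.72   -0.0316  0.048 ]
[342.32 162.44] 34 [7 6] [ 0.683  -0.0346  0.014 ] [ 0.6759 -0.0341  0.048 ]
[494.3 180.7] 332 [27 27] [ 0.6406 -0.4584  0.014 ] [ 0.6346 -0.4472  0.048 ]
[281.06 188.03] 159 [18 12] [0.609  0.1334 0.014 ] [0.6038 0.1297 0.048 ]
[216.52 204.57] 162 [14 14] [0.5606 0.3121 0.014 ] [0.5566 0.3039 0.048 ]
[344. 208.] 37 [7 7] [ 0.5563 -0.0412  0.014 ] [ 0.5524 -0.0405  0.048 ]
[458.9  237.58] 1925 [51 54] [ 0.4804 -0.3587  0.014 ] [ 0.4784 -0.35    0.048 ]
[344.22 226.27] 1691 [92 28] [ 0.506  -0.0426  0.014 ] [ 0.5033 -0.0418  0.048 ]
[175.05 237.95] 259 [17 19] [0.4659 0.4263 0.014 ] [0.4643 0.4152 0.048 ]
[226.95 247.72] 380 [21 22] [0.4414 0.2793 0.014 ] [0.4404 0.2719 0.048 ]
yellow/pale
[370.74 155.53] 19 [10  2] [ 0.7038 -0.113   0.014 ] [ 0.6962 -0.1105  0.048 ]
[319.78 157.67] 27 [18  2] [0.6955 0.028  0.014 ] [0.6881 0.027  0.048 ]
[344.51 185.11] 586 [28 27] [ 0.6198 -0.0416  0.014 ] [ 0.6143 -0.0409  0.048 ]
[316.27 186.02] 435 [24 23] [0.616  0.0362 0.014 ] [0.6106 0.035  0.048 ]
[371.31 1
[... 288 characters left out ...]
0.2169  0.048 ]
[222.51 282.29] 388 [22 23] [0.3461 0.2892 0.014 ] [0.3475 0.2816 0.048 ]
[212.51 315.89] 384 [22 22] [0.2532 0.315  0.014 ] [0.2569 0.3067 0.048 ]
scene white
[250.19 203.  ] 239 [33 16] [ 0.4775 -0.3743  0.012 ] [ 0.5032 -0.324   0.048 ]
[291.  264.5] 24 [7 4] [ 0.5287 -0.0767  0.012 ] [ 0.5525 -0.0379  0.048 ]
[245.77 284.5 ] 26 [7 4] [ 0.6575 -0.0703  0.012 ] [ 0.6763 -0.0318  0.048 ]
[315.12 301.62] 32 [7 6] [0.5548 0.0681 0.012 ] [0.5775 0.1013 0.048 ]
[415.33 339.14] 471 [28 21] [0.4428 0.2832 0.012 ] [0.4699 0.3081 0.048 ]
[381.16 372.32] 250 [20 16] [0.5617 0.3155 0.012 ] [0.5842 0.3392 0.048 ]
[455.86 389.16] 412 [26 21] [0.467  0.4298 0.012 ] [0.4932 0.449  0.048 ]
```

View pics/c2.png

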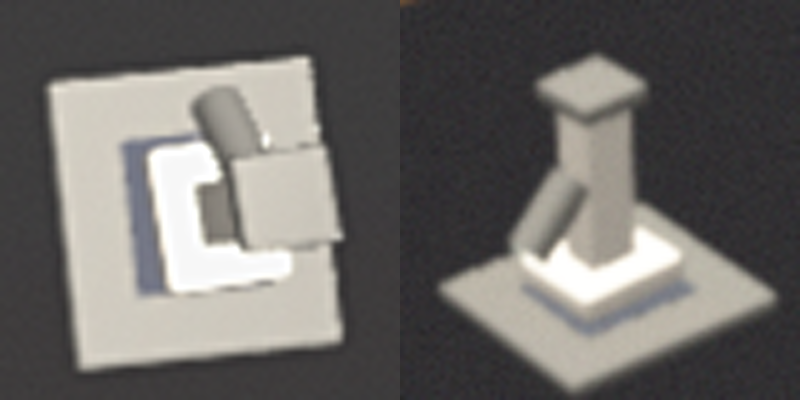

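View pics/c1.png

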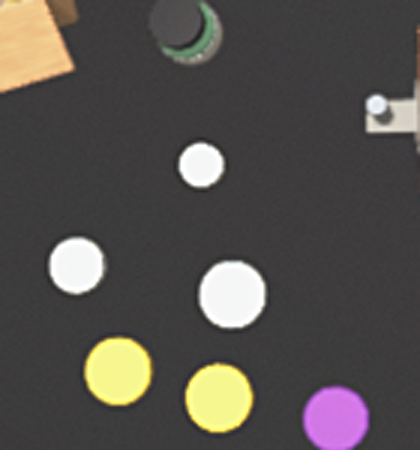

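The two cameras agree on the lids: S (0.561, 0.312), M (0.466, 0.427), L (0.442, 0.280), with sizes about 38, 50 and 60 mm. All three are plain metal. The stickers measure 123.5 mm apart against 124 given. The crop shows the lamp on its pad with the barrel pointing away from the robot, at a yaw of about 10°, and slightly off the pad's middle.

Next I turn the tool square to the board and go over the lids.

Request:
{"api": "servo_tool", "payload": {"increments": [[0,0,0,0,10.5],[0,0,0,0,10.5],[0,0,0,0,10.5],[0,-31,37,0,10.5],[0,-31,37,0,10.5],[0,-31,37,0,10.5],[0,-31,37,0,0],[0,-31,37,0,0],[0,-31,37,0,0],[0,0,0,0,0],[0,0,0,0,0]]}}

```text
t: 1.48
tool_pos: [0.5106, 0.4406, 0.2307]
tool_rot: [-2.171, -2.269, 0.002]
contact_force: [0.0, 0.7, 0.0]
opening: 0.0
grip_force: 0.0
```

```bash
python3 - <<'E'
from h import *
o,im=shot("wrist","w1"); print(o["t"],np.round(o["tool_pos"],4),np.round(o["tool_rot"],4),np.round(o["q"],2),o["opening"],np.round(o["contact_force"],2))
R=Ro.from_rotvec(o["tool_rot"]).as_matrix(); print(R.round(3)); print("tcp px",w2px("wrist",o["tool_pos"],o), "13mm back",w2px("wrist",o["tool_pos"]-.013*R[:,2],o))
H=hsv(im)
for c,a,w in blobs((H[...,1]<50)&(H[...,2]>170),300): print(c,a,w,px2w("wrist",c,.014,o).round(4))
E
```

```text
1.475 [0.5106 0.4406 0.2307] [-2.1712e+00 -2.2695e+00  1.6000e-03] [0.6  0.17 1.49 0.   1.49 0.56] 3.1305208776977835e-05 [0.05 0.69 0.  ]
[[-0.044  0.999 -0.001]
 [ 0.999  0.044 -0.   ]
 [-0.    -0.001 -1.   ]]
tcp px [[329.48416648 325.35402434]] 13mm back [[329.56195694 343.50753808]]
[614.15  83.52] 1278 [60 54] [0.7492 0.5549 0.014 ]
[601.4  138.12] 1305 [41 51] [0.7479 0.5086 0.014 ]
[278.3  210.28] 2294 [55 53] [0.4651 0.4294 0.014 ]
[377.04 324.59] 812 [34 35] [0.5637 0.3165 0.014 ]
[254.45 348.17] 2262 [58 50] [0.4411 0.2833 0.014 ]
```

View pics/w1.png

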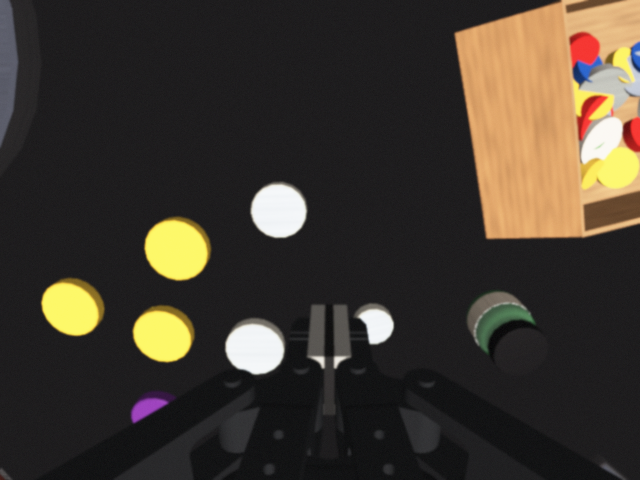

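M is clear at (279,210), while L at (254,347) and S at (374,324) are partly hidden by the closed fingers. The shut tips lie at about row 306, close to the TCP projection, so the TCP looks to be defined for shut fingers. I start with M and go above it with the gripper open.

Request:
{"api": "servo_tool", "payload": {"increments": [[1,-5,-15,30,0],[1,-5,-15,30,0],[1,0,-16,30,0],[1,0,0,30,0],[1,0,0,30,0],[1,0,0,0,0],[1,0,0,0,0],[1,0,0,0,0]]}}

```text
t: 2.52
tool_pos: [0.4664, 0.4295, 0.0835]
tool_rot: [2.171, 2.27, 0.005]
contact_force: [0.2, -0.4, 0.6]
opening: 0.0857
grip_force: 0.0
```

```bash
cat >> h.py <<'E'
def look(name,z,lo=(0,50),amin=1500,save=False):
    o=get_obs(); im=get_image("wrist"); H=hsv(im); R=Ro.from_rotvec(o["tool_rot"]).as_matrix()
    if save: cv2.imwrite(f"pics/{name}.png",im[:,:,::-1])
    print(round(o["t"],2),"tcp",np.round(o["tool_pos"],4),"op",round(o["opening"],4),"F",np.round(o["contact_force"],1))
    m=((H[...,1]<50)&(H[...,2]>170)).astype(np.uint8)
    for c in cv2.findContours(m,cv2.RETR_EXTERNAL,cv2.CHAIN_APPROX_NONE)[0]:
        if cv2.contourArea(c)<amin: continue
        hull=cv2.convexHull(c); e=cv2.fitEllipse(hull if len(hull)>=5 else c)
        p=px2w("wrist",e[0],z,o); print(np.round(e[0],1),np.round(e[1],1),cv2.contourArea(c),"w",p.round(4),"tool",(R.T@(p-o["tool_pos"])*1e3).round(1))
    return o,im
E
python3 - <<'E'
from h import *
o,im=look("w2",.014,save=True)
R=Ro.from_rotvec(o["tool_rot"]).as_matrix()
for y in(.0425,):
  for z in (0,-.013): print(z,w2px("wrist",o["tool_pos"]+R@[.011,y,z],o))
E
```

```text
2.52 tcp [0.4664 0.4295 0.0835] op 0.0857 F [ 0.2 -0.4  0.6]
[281.5 455.9] [59.8 85.5] 1907.5 w [0.4406 0.2857 0.014 ] tool [-142.6  -32.5   69.1]
[325.8 260.8] [82.8 88.3] 5616.0 w [0.4648 0.4297 0.014 ] tool [ 0.1 -1.9 69.5]
0 [[438.59599385 300.1078139 ]]
-0.013 [[447.58002721 316.55461095]]
```

View pics/w2.png

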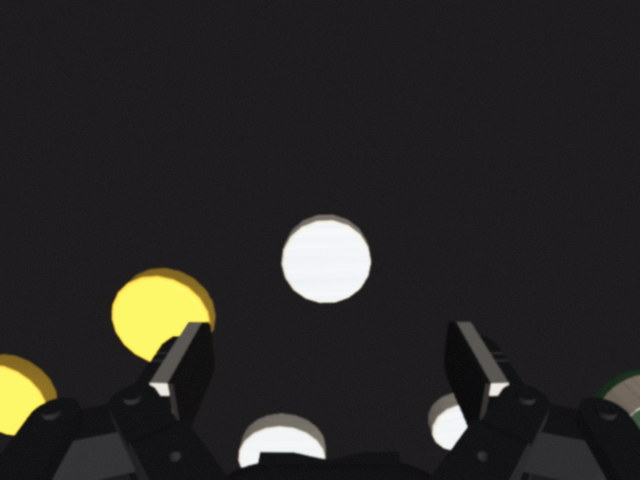

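M sits at (326,261), centred under the tool to 2 mm. The open tips at (448,322) match 13 mm behind the TCP, which confirms that the TCP is the shut tip. I go down and grip.

Request:
{"api": "servo_tool", "payload": {"increments": [[1,0,-2,25,0],[1,0,0,25,0],[1,0,0,18,0],[1,0,0,10,0],[1,0,0,4,0],[1,0,0,0,0],[0,0,0,0,0],[0,0,0,0,0],[0,0,0,0,0],[0,0,0,0,0],[0,0,0,0,0]], "force": 50}}

```text
t: 3.95
tool_pos: [0.4644, 0.429, 0.0007]
tool_rot: [2.171, 2.27, 0.003]
contact_force: [-0.4, -0.5, 5.3]
opening: 0.0474
grip_force: 51.8
```

Request:
{"api": "servo_tool", "payload": {"increments": [[0,0,0,-30,0],[0,0,0,-40,0],[0,0,0,-40,0],[0,-20,6,-20,0],[0,-40,13,0,0],[0,-40,13,0,0],[0,-40,13,0,0],[0,-40,13,0,0],[0,-40,13,0,0],[0,-30,9,0,0],[0,0,0,0,0]]}}

```text
t: 5.32
tool_pos: [0.5548, 0.1803, 0.1287]
tool_rot: [-2.175, -2.267, 0.001]
contact_force: [-0.3, 0.9, -0.9]
opening: 0.0475
grip_force: 51.7
```

```bash
python3 - <<'E'
from h import *
o,im=look("w3",get_obs()["tool_pos"][2]+.013,amin=800,save=False)
cv2.imwrite("pics/w3.png",im[:,:,::-1])
E
```

```text
5.33 tcp [0.5548 0.1803 0.1287] op 0.0475 F [-0.3  0.9 -0.9]
[329.  340.2] [116.2 133.1] 11895.0 w [0.5545 0.1817 0.1417] tool [  1.4  -0.2 -13. ]
[145.4  65.3] [ 95.5 106.5] 7853.5 w [0.4957 0.2734 0.1417] tool [ 95.4 -55.2 -13. ]
[348.   12.7] [68.5 74.3] 2795.0 w [0.5556 0.2894 0.1417] tool [108.9   5.3 -13. ]
```

View pics/w3.png

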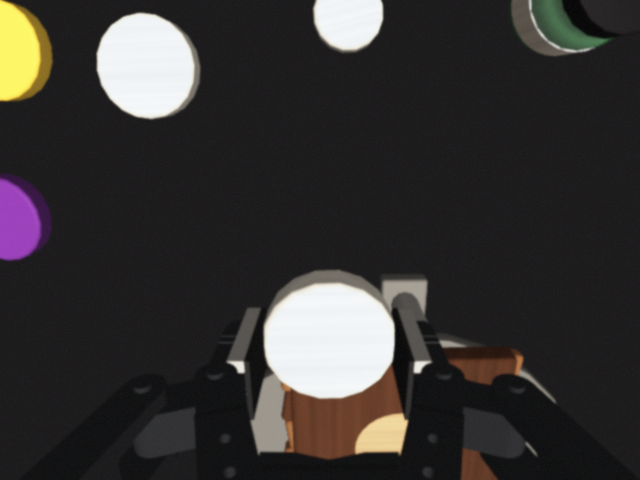

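M is held level and centred (ellipse at (329,340), about 1 mm off), and the peg is at (405,305). I go past disc M so the wrist camera can see it clear of the lid.

Request:
{"api": "servo_tool", "payload": {"increments": [[0,-37,8,-20,0],[0,-37,8,-20,0],[0,-37,8,0,0],[0,-37,8,0,0],[0,-37,8,0,0],[0,-38,9,0,0],[0,0,0,0,0],[0,0,0,0,0],[0,0,0,0,0]]}}

```text
t: 6.5
tool_pos: [0.6132, -0.0369, 0.1691]
tool_rot: [-2.169, -2.272, 0.0]
contact_force: [-0.0, -0.1, 0.4]
opening: 0.047
grip_force: 51.7
```

```bash
cat >> h.py <<'E'
def discs(amin=1000,z=.048):
    o=get_obs(); im=get_image("wrist"); H=hsv(im); R=Ro.from_rotvec(o["tool_rot"]).as_matrix()
    print(round(o["t"],2),"tcp",np.round(o["tool_pos"],4),"op",round(o["opening"],4))
    m=((H[...,0]>12)&(H[...,0]<35)&(H[...,1]>45)&(H[...,2]>170)).astype(np.uint8)
    for c in cv2.findContours(m,cv2.RETR_EXTERNAL,cv2.CHAIN_APPROX_NONE)[0]:
        if cv2.contourArea(c)<amin: continue
        e=cv2.fitEllipse(cv2.convexHull(c)); p=px2w("wrist",e[0],z,o)
        print("disc",np.round(e[0],1),np.round(e[1],1),cv2.contourArea(c)/(np.pi/4*e[1][0]*e[1][1]),"w",p.round(4),"tool",(R.T@(p-o["tool_pos"])*1e3).round(1))
    return o,im
E
python3 - <<'E'
from h import *
o,im=discs(); cv2.imwrite("pics/w4.png",im[:,:,::-1])
E
```

```text
6.5 tcp [ 0.6132 -0.0369  0.1691] op 0.047
disc [329.4 235. ] [102.3 108. ] 0.9083979273950546 w [ 0.6134 -0.0384  0.048 ] tool [ -1.6   0.2 121.1]
disc [329.4 118.8] [101.4 104.3] 0.9841062784960531 w [0.6099 0.0372 0.048 ] tool [ 74.1   0.2 121.1]
```

Request:
{"api": "servo_tool", "payload": {"increments": [[0,24,0,10,0],[0,24,0,20,0],[0,25,0,25,0],[0,0,0,25,0],[0,0,0,25,0],[0,0,0,0,0],[0,0,0,0,0],[0,0,0,0,0]]}}

```text
t: 7.55
tool_pos: [0.6114, 0.0345, 0.0661]
tool_rot: [2.17, 2.269, 0.003]
contact_force: [0.2, 0.1, -0.0]
opening: 0.048
grip_force: 38.4
```

```bash
python3 - <<'E'
from h import *
o,im=look("w5",get_obs()["tool_pos"][2]+.013,amin=800); print(o["tool_pos"])
E
```

```text
7.55 tcp [0.6114 0.0345 0.0661] op 0.048 F [ 0.2  0.1 -0. ]
[329.1 340. ] [117.9 134. ] 12169.0 w [0.6111 0.036  0.0791] tool [  1.5  -0.2 -13. ]
[116.8 313.6] [126.3 258.9] 16881.5 w [0.5335 0.0431 0.0791] tool [ 12.  -77.4 -13.2]
[542.8 324.3] [114.1 275. ] 17303.5 w [0.6897 0.0452 0.0791] tool [  7.2  78.8 -12.8]
[325.6 136.5] [181.6 291.4] 7899.5 w [0.6068 0.1083 0.0791] tool [ 73.9  -1.2 -13. ]
[0.61137541 0.03452307 0.06609084]
```

Request:
{"api": "servo_tool", "payload": {"increments": [[0,1,-1,8,0],[0,0,0,6,0],[0,0,0,3,0],[0,0,0,0,0],[0,0,0,0,0]]}}

```text
t: 8.22
tool_pos: [0.6101, 0.0355, 0.0486]
tool_rot: [2.171, 2.269, 0.002]
contact_force: [-0.8, 0.4, 6.7]
opening: 0.0475
grip_force: 52.9
```

Request:
{"api": "servo_tool", "payload": {"increments": [[1,0,0,0,0],[1,0,0,0,0],[1,0,0,-10,0],[1,0,0,-40,0],[1,0,0,-40,0],[1,42,-26,0,0],[1,42,-26,0,0],[1,42,-26,0,0],[1,42,-26,0,0],[1,43,-26,0,0],[1,43,-26,0,0],[1,0,0,0,0]]}}

```text
t: 9.72
tool_pos: [0.4404, 0.2844, 0.1378]
tool_rot: [-2.166, -2.275, -0.001]
contact_force: [0.5, 0.8, -0.0]
opening: 0.0852
grip_force: 0.0
```

Request:
{"api": "servo_tool", "payload": {"increments": [[1,0,0,20,0],[1,0,0,20,0],[1,0,0,0,0],[1,0,0,0,0]]}}

```text
t: 10.22
tool_pos: [0.4426, 0.2815, 0.0972]
tool_rot: [-2.173, -2.269, 0.0]
contact_force: [0.9, 0.4, 0.6]
opening: 0.0852
grip_force: 0.0
```

```bash
python3 - <<'E'
from h import *
o,im=look("w6",.014)
E
```

```text
10.22 tcp [0.4426 0.2815 0.0972] op 0.0852 F [0.9 0.4 0.6]
[325.8 250. ] [ 94.6 100.4] 7328.5 w [0.4406 0.2829 0.014 ] tool [ 1.5 -2.  83.2]
[534.1 206.6] [60.7 70.3] 3265.5 w [0.5593 0.3144 0.014 ] tool [ 27.9 118.   83.2]
```

Now grip L, with the tips a bit lower because it opens wider, then carry it up and over towards disc S so that disc L is visible.

Request:
{"api": "servo_tool", "payload": {"increments": [[1,1,-2,30,0],[1,0,0,30,0],[1,0,0,22,0],[1,0,0,10,0],[1,0,0,5,0],[1,0,0,0,0],[0,0,0,0,0],[0,0,0,0,0],[0,0,0,0,0],[0,0,0,0,0]]}}

```text
t: 11.52
tool_pos: [0.4411, 0.2837, 0.0021]
tool_rot: [2.171, 2.27, 0.003]
contact_force: [-1.8, -1.1, 7.0]
opening: 0.0566
grip_force: 52.0
```

Request:
{"api": "servo_tool", "payload": {"increments": [[0,0,0,-30,0],[0,0,0,-40,0],[0,-20,8,-40,0],[0,-40,16,-40,0],[0,-40,16,-18,0],[0,-40,16,0,0],[0,-40,16,0,0],[0,-40,16,0,0],[0,-40,16,0,0],[0,-40,16,0,0],[0,-40,16,0,0],[0,-40,14,0,0]]}}

```text
t: 13.02
tool_pos: [0.6073, -0.0911, 0.1686]
tool_rot: [2.171, 2.27, 0.001]
contact_force: [-0.1, 0.0, 0.1]
opening: 0.057
grip_force: 53.6
```

Request:
{"api": "servo_tool", "payload": {"increments": [[0,-24,8,0,0],[0,0,0,0,0],[0,0,0,0,0],[0,0,0,0,0]]}}

```text
t: 13.52
tool_pos: [0.6155, -0.1121, 0.1683]
tool_rot: [-2.17, -2.272, -0.0]
contact_force: [-0.9, -0.8, -0.2]
opening: 0.0566
grip_force: 53.6
```

```bash
python3 - <<'E'
from h import *
o,im=look("w7",get_obs()["tool_pos"][2]+.012,amin=800); print(o["grip_force"]); discs()
look("w7",.062,amin=2000)
E
```

```text
13.53 tcp [ 0.6155 -0.1121  0.1683] op 0.0566 F [-0.9 -0.8 -0.2]
[329.1 340.4] [137.4 157.1] 16693.0 w [ 0.6153 -0.1114  0.1803] tool [  0.7  -0.2 -12. ]
[489.9 119.5] [101.8 267.5] 13906.0 w [ 0.6617 -0.0305  0.1803] tool [ 79.3  49.9 -12. ]
[331.3 -12.9] [86.6 87.7] 1826.0 w [0.6107 0.0038 0.1803] tool [116.    0.5 -12. ]
53.63766822963953
13.57 tcp [ 0.6156 -0.1122  0.1684] op 0.0568
disc [329.2 231.6] [74.3 78.2] 0.927742630809362 w [ 0.6156 -0.1111  0.048 ] tool [1.100e+00 1.000e-01 1.204e+02]
disc [331.  119.3] [117.1 120.5] 0.9866616914892542 w [ 0.6134 -0.0384  0.048 ] tool [ 73.9   1.2 120.4]
disc [332.9 -14.1] [107.7 114.6] 0.12479925544389808 w [0.611  0.0364 0.048 ] tool [148.6   2.2 120.4]
13.62 tcp [ 0.6156 -0.1124  0.1684] op 0.0567 F [-0.1  0.4 -1. ]
[329.  340.4] [137.4 157.2] 16693.5 w [ 0.619  -0.1867  0.062 ] tool [-7.440e+01 -1.000e-01  1.064e+02]
[486.6 121.9] [106.2 249.2] 14236.0 w [ 0.7055 -0.0345  0.062 ] tool [ 73.6  93.3 106.4]
```

Request:
{"api": "servo_tool", "payload": {"increments": [[0,24,0,10,0],[0,24,1,20,0],[0,25,0,25,0],[0,0,0,25,0],[0,0,0,20,0],[0,0,0,0,0],[0,0,0,0,0],[0,0,0,0,0]]}}

```text
t: 14.68
tool_pos: [0.6146, -0.0408, 0.0698]
tool_rot: [2.171, 2.268, 0.002]
contact_force: [-0.3, -0.3, 0.5]
opening: 0.0565
grip_force: 53.6
```

```bash
python3 - <<'E'
from h import *
o,im=look("w8",get_obs()["tool_pos"][2]+.012,amin=9000)
E
```

```text
14.68 tcp [ 0.6146 -0.0408  0.0698] op 0.0565 F [-0.3 -0.3  0.5]
[329.  340.6] [137.5 157.6] 16714.0 w [ 0.6144 -0.0402  0.0818] tool [  0.6  -0.2 -12. ]
[325.5 122.6] [137.4 141.3] 15010.0 w [0.6099 0.0371 0.0818] tool [ 78.   -1.3 -12. ]
```

Request:
{"api": "servo_tool", "payload": {"increments": [[0,2,-1,9,0],[0,0,0,6,0],[0,0,0,4,0],[0,0,0,0,0],[0,0,0,0,0]]}}

```text
t: 15.35
tool_pos: [0.6126, -0.0385, 0.0502]
tool_rot: [-2.171, -2.27, 0.0]
contact_force: [-3.0, 0.4, 5.7]
opening: 0.057
grip_force: 54.3
```

Request:
{"api": "servo_tool", "payload": {"increments": [[1,0,0,0,0],[1,0,0,0,0],[1,0,0,-10,0],[1,0,0,-40,0],[1,0,0,-40,0],[1,50,-5,0,0],[1,50,-5,0,0],[1,50,-5,0,0],[1,50,-5,0,0],[1,50,-5,0,0],[1,50,-6,0,0],[1,55,-6,0,0]]}}

```text
t: 16.85
tool_pos: [0.5596, 0.3161, 0.1402]
tool_rot: [2.172, 2.269, 0.002]
contact_force: [0.2, 0.1, 0.6]
opening: 0.0854
grip_force: 0.0
```

Request:
{"api": "servo_tool", "payload": {"increments": [[1,0,0,0,0],[1,0,0,20,0],[1,0,0,20,0],[1,0,0,0,0],[1,0,0,0,0]]}}

```text
t: 17.48
tool_pos: [0.5599, 0.3137, 0.0988]
tool_rot: [-2.173, -2.269, 0.001]
contact_force: [0.6, -0.6, 0.5]
opening: 0.0857
grip_force: 0.0
```

```bash
python3 - <<'E'
from h import *
o,im=look("w9",.014)
E
```

```text
17.48 tcp [0.5599 0.3137 0.0988] op 0.0857 F [ 0.6 -0.6  0.5]
[329.4 248.6] [67.2 67.6] 3470.0 w [0.5598 0.3154 0.014 ] tool [ 1.7  0.1 84.8]
```

Request:
{"api": "servo_tool", "payload": {"increments": [[1,2,0,30,0],[1,0,0,30,0],[1,0,0,22,0],[1,0,0,10,0],[1,0,0,4,0],[1,0,0,0,0],[0,0,0,0,0],[0,0,0,0,0],[0,0,0,0,0],[0,0,0,0,0],[0,0,0,0,0]]}}

```text
t: 18.9
tool_pos: [0.5604, 0.3168, 0.0044]
tool_rot: [2.171, 2.27, 0.003]
contact_force: [-0.6, 0.5, 5.3]
opening: 0.0376
grip_force: 50.5
```

Request:
{"api": "servo_tool", "payload": {"increments": [[0,0,0,-30,0],[0,0,0,-40,0],[0,0,0,-40,0],[0,-30,4,-40,0],[0,-50,9,-16,0],[0,-50,9,0,0],[0,-50,9,0,0],[0,-50,9,0,0],[0,-50,9,0,0],[0,-50,9,0,0],[0,-50,9,0,0],[0,-50,9,0,0]]}}

```text
t: 20.4
tool_pos: [0.6543, -0.1111, 0.1682]
tool_rot: [-2.171, -2.269, 0.001]
contact_force: [-0.7, 0.2, 0.0]
opening: 0.0371
grip_force: 50.2
```

Request:
{"api": "servo_tool", "payload": {"increments": [[0,-50,4,0,0],[0,-54,1,0,0],[0,0,0,0,0],[0,0,0,0,0],[0,0,0,0,0],[0,0,0,0,0]]}}

```text
t: 21.15
tool_pos: [0.6643, -0.212, 0.1693]
tool_rot: [-2.17, -2.272, 0.0]
contact_force: [0.2, -0.7, -0.2]
opening: 0.0373
grip_force: 50.2
```

```bash
python3 - <<'E'
from h import *
o,im=look("w10",get_obs()["tool_pos"][2]+.012,amin=800); discs()
look("w7",.062,amin=2000)
cv2.imwrite("pics/w10.png",im[:,:,::-1])
E
```

```text
21.15 tcp [ 0.6643 -0.212   0.1693] op 0.0373 F [ 0.2 -0.7 -0.2]
[519.1 502.6] [107.2 186.2] 3500.0 w [ 0.7553 -0.2954  0.1813] tool [-87.5  87.1 -12. ]
[112.3 342.9] [144.9 174.4] 9536.5 w [ 0.5823 -0.2171  0.1813] tool [ -1.3 -82.2 -12. ]
[329.1 341.3] [ 91.8 103.5] 7237.0 w [ 0.6642 -0.2117  0.1813] tool [  0.3  -0.2 -12. ]
[461.6 -47. ] [101.2 413.8] 10128.5 w [ 0.6959 -0.085   0.1813] tool [125.5  37.3 -12. ]
[ 60.5 -46.8] [ 90.4 400.3] 8463.5 w [ 0.5805 -0.0881  0.1813] tool [127.7 -78.1 -12. ]
21.2 tcp [ 0.6644 -0.2122  0.1693] op 0.0369
disc [255.8  69.2] [87.7 93.5] 0.9841297240159803 w [ 0.6155 -0.1108  0.048 ] tool [103.4 -44.1 121.4]
21.25 tcp [ 0.6644 -0.2124  0.1694] op 0.037 F [ 0.2 -0.7 -1.4]
[563.  475.8] [62.5 82. ] 3531.0 w [ 0.8736 -0.4162  0.062 ] tool [-213.1  199.7  107.4]
[112.7 342.5] [144.8 175.2] 9549.5 w [ 0.512 -0.298  0.062] tool [ -78.5 -156.2  107.4]
[329.1 341.3] [ 91.7 103.5] 7236.0 w [ 0.6679 -0.2882  0.062 ] tool [-75.9  -0.  107.4]
[461.9 -48.7] [101.  417.4] 10056.0 w [ 0.7286 -0.0454  0.062 ] tool [163.9  71.7 107.4]
[ 50.5 -77.6] [ 94.1 467.6] 8407.5 w [ 0.5034 -0.0359  0.062 ] tool [ 183.6 -152.8  107.4]
```

Request:
{"api": "servo_tool", "payload": {"increments": [[0,34,-15,0,0],[0,34,-15,15,0],[0,35,-14,20,0],[0,0,0,25,0],[0,0,0,25,0],[0,0,0,15,0],[0,0,0,0,0],[0,0,0,0,0]]}}

```text
t: 22.3
tool_pos: [0.6166, -0.1128, 0.0705]
tool_rot: [2.171, 2.269, 0.001]
contact_force: [0.4, 0.8, 0.3]
opening: 0.0371
grip_force: 50.3
```

```bash
python3 - <<'E'
from h import *
o,im=look("w11",get_obs()["tool_pos"][2]+.010,amin=4000)
E
```

```text
22.3 tcp [ 0.6166 -0.1128  0.0705] op 0.0371 F [0.4 0.8 0.3]
[328.9 341.9] [ 90.  102.5] 7047.0 w [ 0.6164 -0.114   0.0805] tool [ -1.2  -0.3 -10. ]
[327.2 131.9] [163.3 167. ] 21128.0 w [ 0.6125 -0.0378  0.0805] tool [ 75.1  -0.7 -10. ]
```

Request:
{"api": "servo_tool", "payload": {"increments": [[0,3,-1,8,0],[0,0,0,6,0],[0,0,0,3,0],[0,0,0,0,0],[0,0,0,0,0]]}}

```text
t: 22.98
tool_pos: [0.6148, -0.1094, 0.0523]
tool_rot: [2.171, 2.27, 0.0]
contact_force: [1.0, 0.9, 0.2]
opening: 0.0372
grip_force: 50.4
```

Request:
{"api": "servo_tool", "payload": {"increments": [[1,0,0,0,0],[1,0,0,0,0],[1,0,0,-10,0],[1,0,0,-40,0],[1,0,0,-50,0],[1,-40,-20,-50,0],[1,-40,-20,-20,0],[1,0,0,0,0],[1,0,0,0,0],[1,0,0,0,0]]}}

```text
t: 24.22
tool_pos: [0.5792, -0.1872, 0.2176]
tool_rot: [-2.169, -2.27, 0.001]
contact_force: [-0.2, 0.6, -0.4]
opening: 0.0853
grip_force: 0.0
```

```bash
python3 - <<'E'
from h import *
print("lids");look("w12",.062,amin=500); discs(300); o,im=look("w12",.048,amin=150,save=True)
im=get_image("top"); cv2.imwrite("pics/top1.png",im[:,:,::-1]); H=hsv(im)
for c,a,w in blobs((H[...,1]<40)&(H[...,2]>215),100):
    if 250<c[0]<420 and 150<c[1]<220: print("top lid",c,a,px2w("top",c,.062).round(4))
E
```

```text
lids
24.23 tcp [ 0.5792 -0.1872  0.2176] op 0.0853 F [-0.2  0.6 -0.4]
[369.  440.3] [56.2 69.9] 2062.5 w [ 0.626  -0.3998  0.062 ] tool [-214.7   37.4  155.2]
[228.  354.3] [144.3 210.5] 11604.5 w [ 0.498  -0.3107  0.062 ] tool [-119.8  -86.4  155.6]
[384.5 116.1] [69.2 72.4] 3858.5 w [ 0.6143 -0.1106  0.062 ] tool [ 74.7  38.9 155.6]
[531.2  51.1] [ 86.8 259.8] 11103.5 w [ 0.7115 -0.0614  0.062 ] tool [119.4 138.2 155.4]
[389.    7.8] [103.3 112.7] 5303.0 w [ 0.6118 -0.0411  0.062 ] tool [144.3  39.5 155.7]
[228.2  19.9] [ 93.7 319.1] 11762.5 w [ 0.5059 -0.0529  0.062 ] tool [137.3 -66.8 155.9]
24.27 tcp [ 0.5792 -0.1872  0.2175] op 0.085
disc [ 72.2 235.7] [86.8 98.1] 0.5025110864188062 w [ 0.3684 -0.2144  0.048 ] tool [ -17.7 -211.6  169.9]
disc [ 96.4 222.6] [53.5 85.8] 0.22113666569883467 w [ 0.3909 -0.2022  0.048 ] tool [  -6.5 -188.5  169.9]
disc [279.6 140.5] [ 9.7 75.5] 0.5656718694404468 w [ 0.5396 -0.132   0.048 ] tool [ 56.7 -36.8 169.7]
disc [384.5 116.4] [73.  76.1] 0.9814334298052101 w [ 0.6162 -0.1111  0.048 ] tool [ 74.1  40.7 169.6]
disc [277.5  29.9] [12.  67.2] 0.
[... 466 characters left out ...]
19.2  -90.9  169.7]
[384.3 116. ] [69.2 72.4] 3856.0 w [ 0.6161 -0.111   0.048 ] tool [ 74.4  40.6 169.7]
[531.4  50.6] [ 86.8 260.9] 11089.5 w [ 0.718  -0.0592  0.048 ] tool [121.4 144.7 169.5]
[478.7   5.9] [24.2 27.3] 379.0 w [ 0.6757 -0.0329  0.048 ] tool [149.6 103.7 169.6]
[388.8   7.9] [103.1 112.3] 5282.0 w [ 0.6134 -0.0384  0.048 ] tool [147.   41.2 169.7]
[298.5   1.5] [25.2 28.1] 303.5 w [ 0.5512 -0.0373  0.048 ] tool [150.9 -20.9 169.8]
[221.  -11.4] [ 93.4 387.4] 11739.5 w [ 0.4979 -0.0308  0.048 ] tool [159.9 -73.8 169.9]
top lid [345.08 184.49] 411 [ 0.6137 -0.0421  0.062 ]
top lid [316.57 185.27] 295 [0.6104 0.0337 0.062 ]
top lid [372.01 184.26] 183 [ 0.6156 -0.1137  0.062 ]
```

View pics/w12.png

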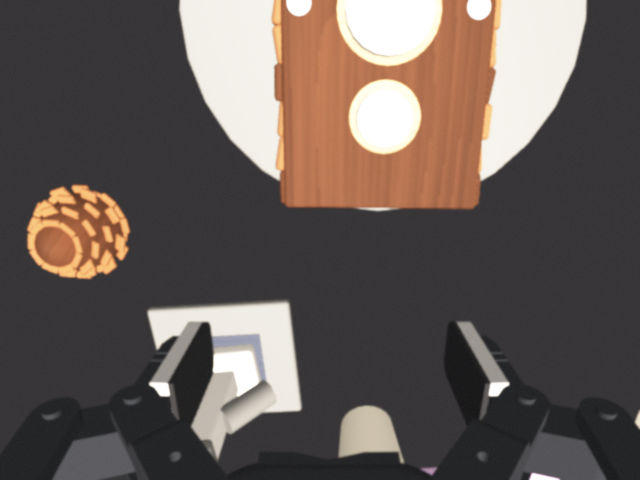

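All three lids sit inside their discs with pale rims showing, each within about 2 mm: S at (385,116), L at (390,8), and M by the top camera. The pad is at lower left with the lamp behind the finger, the cone at (80,235) and the cup at (370,440). Next I go over the lamp and turn the tool so the fingers close along the lamp's y.

Request:
{"api": "servo_tool", "payload": {"increments": [[1,-30,-18,-25,0],[1,-37,-22,-25,0],[1,-37,-22,-25,0],[1,-37,-22,-10,0],[1,-38,-23,0,0],[1,0,0,0,10],[1,0,0,0,10],[1,0,0,0,10],[1,0,0,0,10],[1,0,0,0,10],[1,0,0,0,10],[1,0,0,0,10]]}}

```text
t: 25.92
tool_pos: [0.4807, -0.3716, 0.3035]
tool_rot: [-3.082, -0.606, 0.001]
contact_force: [-0.2, 0.6, 0.1]
opening: 0.0856
grip_force: 0.0
```

Request:
{"api": "servo_tool", "payload": {"increments": [[1,0,0,0,10],[1,0,0,0,2],[1,0,0,0,0],[1,0,0,0,0]]}}

```text
t: 26.42
tool_pos: [0.4806, -0.3719, 0.3038]
tool_rot: [-3.128, -0.291, 0.0]
contact_force: [0.5, -0.1, 0.4]
opening: 0.0854
grip_force: 0.0
```

```bash
python3 - <<'E'
from h import *
o,im=shot("wrist","w13"); print(o["t"],o["tool_pos"],np.round(o["q"],2)); print(Ro.from_rotvec(o["tool_rot"]).as_matrix().round(3))
E
```

```text
26.425 [ 0.48057899 -0.37187916  0.3038022 ] [-0.78 -0.02  1.57  0.    1.59  0.6 ]
[[ 0.983  0.184 -0.   ]
 [ 0.184 -0.983  0.   ]
 [-0.    -0.    -1.   ]]
```

View pics/w13.png

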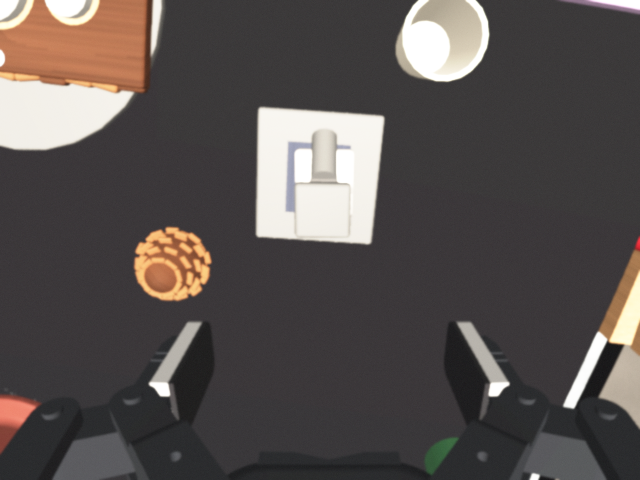

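The picture shows the cap with corners about (296,183), (350,184), (348,237), (295,236), the pad with corners (258,107), (384,116), (372,243), (256,236), and the barrel pointing up the picture to (324,132).

```bash
python3 - <<'E'
from h import *
o=get_obs(); R=Ro.from_rotvec(o["tool_rot"]).as_matrix()
P=lambda L,z:np.array([px2w("wrist",p,z,o) for p in L])
cap=P([(296,183),(350,184),(348.5,237),(294.5,236.5)],.137); pad=P([(258,107),(384,116),(372,243),(256,236)],.010)
for n,q in(("cap",cap),("pad",pad)):
    c=q.mean(0); e=(q[0]+q[1]-q[2]-q[3])/2; f=(q[0]+q[3]-q[1]-q[2])/2
    print(n,c.round(4),"len",np.linalg.norm(e),np.linalg.norm(f),"yaw x",np.degrees(np.arctan2(e[1],e[0])),"yaw y",np.degrees(np.arctan2(f[1],f[0]))-90,"tool",(R.T@(c-o["tool_pos"])*1e3).round(1))
b=P([(324,132)],.05); print("barrel end",b, R.T@(b[0]-o["tool_pos"]))
im=cv2.imread("pics/w13.png"); cv2.imwrite("pics/w13c.png",cv2.resize(im[100:250,250:390],None,fx=4,fy=4,interpolation=2))
E
```

```text
cap [ 0.482  -0.3655  0.137 ] len 0.0426514885095914 0.0419462591217944 yaw x 8.73228733079816 yaw y 9.771961369136434 tool [  2.6  -6.  166.8]
pad [ 0.4833 -0.3581  0.01  ] len 0.13811782563838393 0.12958284054898275 yaw x 6.994992693643973 yaw y 6.766354805787444 tool [  5.3 -13.1 293.8]
barrel end [[ 0.53479635 -0.35624396  0.05      ]] [ 0.05621891 -0.00540124  0.25382981]
```

View pics/w13c.png

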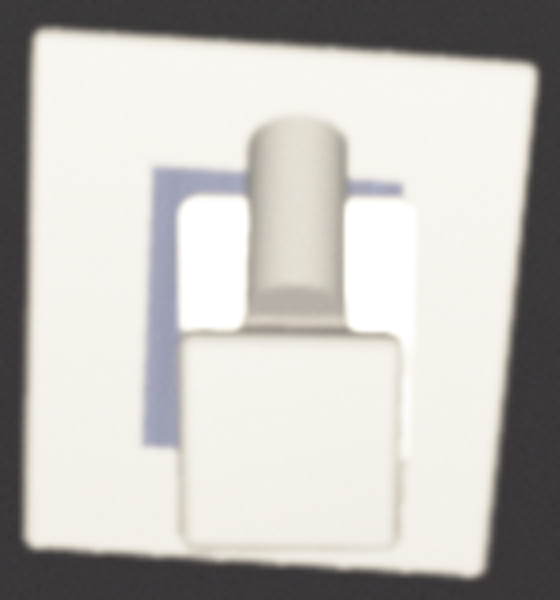

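The cap edges run parallel to the picture, so the lamp's yaw equals the tool's (10.6°) to within half a degree. I shift by (+2.6, −6) mm, go down and grip the cap.

Request:
{"api": "servo_tool", "payload": {"increments": [[1,3,-6,30,0],[1,0,0,40,0],[1,0,0,40,0],[1,0,0,40,0],[1,0,0,25,0],[1,0,0,12,0],[1,0,0,5,0],[1,0,0,0,0],[0,0,0,0,0],[0,0,0,0,0],[0,0,0,0,0],[0,0,0,0,0]], "force": 90}}

```text
t: 27.98
tool_pos: [0.4832, -0.3663, 0.1133]
tool_rot: [3.126, 0.288, 0.003]
contact_force: [1.2, -1.6, 4.1]
opening: 0.0423
grip_force: 92.0
```

Request:
{"api": "servo_tool", "payload": {"increments": [[0,0,0,0,0],[0,0,0,-10,0],[0,0,0,-20,0],[0,0,0,-20,0],[0,0,0,-20,0],[0,0,0,0,0],[0,0,0,0,0]]}}

```text
t: 28.85
tool_pos: [0.4822, -0.3653, 0.1816]
tool_rot: [-3.128, -0.289, 0.001]
contact_force: [-0.1, 0.4, -3.7]
opening: 0.0425
grip_force: 91.9
```

```bash
python3 - <<'E'
from h import *
o,im=shot("wrist","w14"); print(o["t"],o["tool_pos"],o["wrist_torque"],o["contact_force"])
sc=get_image("scene"); cv2.imwrite("pics/w14.png",np.hstack([cv2.resize(im,(400,300)),cv2.resize(sc[110:290,180:420],(400,300),interpolation=2)])[:,:,::-1])
E
```

```text
28.85 [ 0.48216772 -0.3652913   0.18160135] [ 0.06529278 -0.0276188  -0.03725599] [-0.07634017  0.39343585 -3.66034792]
```

View pics/w14.png

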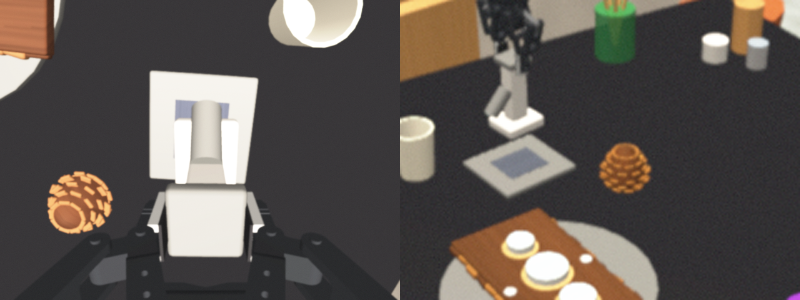

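The lamp is held upright, with its foot level and the barrel forward. The cap has corners about (267,294), (390,297), (386,410), (269,410). I work out where it sits in the hand.

```bash
python3 - <<'E'
from h import *
o=get_obs(); R=Ro.from_rotvec(o["tool_rot"]).as_matrix(); z=o["tool_pos"][2]+.0237
q=np.array([R.T@(px2w("wrist",p,z,o)-o["tool_pos"])*1e3 for p in [(267,294),(390,297),(386,410),(269,410)]]); print(q.round(1),q.mean(0).round(1))
im=get_image("wrist"); g=cv2.cvtColor(im,cv2.COLOR_RGB2GRAY).astype(int); print("col330",[(r,g[r,322:338].mean().round()) for r in range(280,420,3)])
yaw=np.arctan2(R[1,0],R[0,0]); S=np.array([.5513,-.0373,.048])
for a in (0,-.0013,q.mean(0)[0]/1e3):
    lamp=o["tool_pos"]+R@[a,0,0]-[0,0,.1033]; f=lamp+R@[.0924,0,0]-[0,0,.0024]
    print(a,"move tool mm",(R.T@(S-f)*1e3).round(1))
E
```

```text
[[ 24.4 -20.8 -23.7]
 [ 23.4  18.9 -23.8]
 [-22.3  19.9 -23.7]
 [-22.4 -22.6 -23.6]] [  0.8  -1.1 -23.7]
col330 [(280, np.float64(216.0)), (283, np.float64(216.0)), (286, np.float64(218.0)), (289, np.float64(218.0)), (292, np.float64(199.0)), (295, np.float64(103.0)), (298, np.float64(113.0)), (301, np.float64(136.0)), (304, np.float64(186.0)), (307, np.float64(222.0)), (310, np.float64(231.0)), (313, np.float64(236.0)), (316, np.float64(237.0)), (319, np.float64(237.0)), (322, np.float64(237.0)), (325, np.float64(237.0)), (328, np.float64(238.0)), (331, np.float64(238.0)), (334, np.float64(238.0)), (337, np.float64(238.0)), (340, np.float64(237.0)), (343, np.float64(237.0)), (346, np.float64(237.0)), (349, np.float64(237.0)), (352, np.float64(236.0)), (355, np.float64(236.0)), (358, np.float64(237.0)), (361, np.float64(237.0)), (364, np.float64(237.0)), (367, np.float64(236.0)), (370, np.float64(236.0)), (373, np.float64(236.0)), (376, np.float64(237.0)), (379, np.float64(237.0)), (382, np.float64(237.0)), (385, np.float64(236.0)), (388, np.float64(236.0)), (391, np.float64(236.0)), (394, np.float64(236.0)), (397, np.float64(236.0)), (400, np.float64(236.0)), (403, np.float64(236.0)), (406, np.float64(235.0)), (409, np.float64(206.0)), (412, np.float64(64.0)), (415, np.float64(56.0)), (418, np.float64(56.0))]
0 move tool mm [  35.9 -309.4   27.3]
-0.0013 move tool mm [  37.2 -309.4   27.3]
0.0007909657508855697 move tool mm [  35.1 -309.4   27.3]
```

Request:
{"api": "servo_tool", "payload": {"increments": [[0,0,-20,0,0],[0,4,-30,0,0],[0,4,-30,0,0],[0,4,-30,0,0],[0,4,-30,0,0],[0,4,-30,0,0],[0,4,-30,0,0],[0,4,-30,0,0],[0,4,-30,0,0],[0,4,-29,0,0],[0,0,-20,0,0],[0,0,0,0,0]]}}

```text
t: 30.5
tool_pos: [0.4603, -0.0534, 0.1813]
tool_rot: [-3.127, -0.293, 0.001]
contact_force: [0.2, 0.3, -3.8]
opening: 0.0417
grip_force: 92.4
```

Request:
{"api": "servo_tool", "payload": {"increments": [[0,0,0,8,0],[0,0,0,8,0],[0,0,0,7,0],[0,0,0,4,0],[0,0,0,0,0],[0,0,0,0,0]]}}

```text
t: 31.25
tool_pos: [0.4614, -0.0553, 0.1552]
tool_rot: [3.128, 0.288, 0.001]
contact_force: [0.3, 0.1, -3.3]
opening: 0.0423
grip_force: 92.4
```

```bash
cat >> h.py <<'E'
def aim(S,a=-.0005):
    o=get_obs(); R=Ro.from_rotvec(o["tool_rot"]).as_matrix()
    f=o["tool_pos"]+R@[a+.0924,0,.1033+.0024]
    print(round(o["t"],2),"tcp",np.round(o["tool_pos"],4),"grip",round(o["grip_force"],1),"focus",f.round(4),"move tool mm",(R.T@(np.array(S)-f)*1e3).round(1))
    return o
E
python3 - <<'E'
from h import *
o=aim([.5513,-.0373,.048]); R=Ro.from_rotvec(o["tool_rot"]).as_matrix(); z=o["tool_pos"][2]+.0237
o,im=look("w",.048,amin=60)
cv2.imwrite("pics/w15.png",np.hstack([cv2.resize(im,(400,300)),cv2.resize(get_image("scene")[170:350,180:420],(400,300),interpolation=2)])[:,:,::-1])
E
```

```text
31.25 tcp [ 0.4614 -0.0553  0.1552] grip 92.4 focus [ 0.5518 -0.0385  0.0495] move tool mm [-0.3 -1.2  1.5]
31.25 tcp [ 0.4614 -0.0553  0.1552] op 0.0423 F [ 0.3  0.1 -3.3]
[250.6 341.9] [26.9 65.3] 680.0 w [ 0.3753 -0.0142  0.048 ] tool [-77.3 -56.2 107.1]
[407.7 340.3] [28.7 67.1] 683.5 w [ 0.3968 -0.123   0.048 ] tool [-76.   54.7 107.2]
[327.9 355.2] [120.8 200.1] 12943.5 w [ 0.3746 -0.0699  0.048 ] tool [-88.1  -1.5 107.1]
[595.9 342.6] [19.3 31.9] 1628.0 w [ 0.4179 -0.2611  0.048 ] tool [-80.5 194.4 107.2]
[291.  196.4] [188.7 611.9] 35939.0 w [ 0.4838 -0.0263  0.048 ] tool [ 27.2 -24.4 107.2]
[329.3  86.9] [29.7 30.7] 686.0 w [ 0.5515 -0.0379  0.048 ] tool [ 91.6  -0.6 107.2]
[482.4  -6.9] [ 90.6 100.8] 2900.5 w [ 0.6167 -0.1117  0.048 ] tool [142.3  83.9 107.3]
[353.5 -32.2] [132.2 144.4] 3325.0 w [ 0.6147 -0.0395  0.048 ] tool [153.6  12.5 107.3]
[213.6 -19.6] [59.1 80.7] 363.0 w [0.5955 0.0344 0.048 ] tool [148.1 -63.7 107.2]
```

View pics/w15.png

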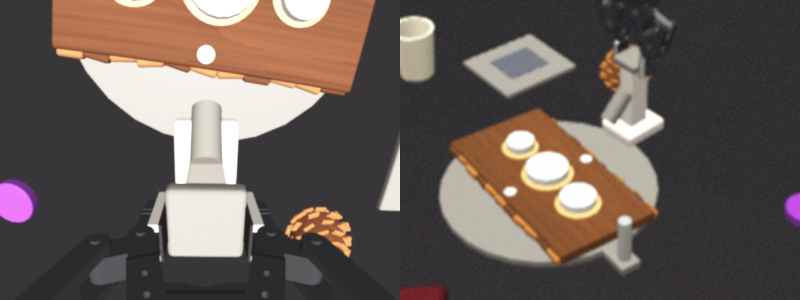

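The sticker is measured at (0.5515, −0.0379) and the focus is within 2 mm of it, the barrel points at it, and the lids are centred. I hold still for over 2 s.

Request:
{"api": "servo_tool", "payload": {"increments": [[0,0,0,1,0],[0,0,0,0,0],[0,0,0,0,0],[0,0,0,0,0],[0,0,0,0,0],[0,0,0,0,0],[0,0,0,0,0],[0,0,0,0,0],[0,0,0,0,0],[0,0,0,0,0],[0,0,0,0,0],[0,0,0,0,0]]}}

```text
t: 32.85
tool_pos: [0.4612, -0.0551, 0.1539]
tool_rot: [-3.128, -0.289, -0.0]
contact_force: [-0.1, -0.4, -4.3]
opening: 0.0426
grip_force: 92.4
```

Request:
{"api": "servo_tool", "payload": {"increments": [[0,0,0,0,0],[0,0,0,0,0],[0,0,0,0,0],[0,0,0,0,0],[0,0,0,0,0],[0,0,0,0,0],[0,0,0,0,0],[0,0,0,0,0],[0,0,0,0,0],[0,0,0,0,0],[0,0,0,0,0],[0,0,0,0,0]]}}

```text
t: 34.35
tool_pos: [0.4612, -0.0551, 0.1539]
tool_rot: [3.128, 0.289, 0.0]
contact_force: [1.1, 0.2, -3.5]
opening: 0.0424
grip_force: 92.4
```

```bash
python3 - <<'E'
from h import *
o=aim([.5515,-.0379,.048]); R=Ro.from_rotvec(o["tool_rot"]).as_matrix()
o,im=look("w",.062,amin=3000)
im=get_image("top"); H=hsv(im)
for c,a,w in blobs((H[...,1]<40)&(H[...,2]>215),100):
    if 250<c[0]<420 and 150<c[1]<220: print("top lid",c,a,px2w("top",c,.062).round(4))
t=np.array([.4833,-.3581]); print("to pad tool mm",(R.T@(np.r_[t,0]-[*o["tool_pos"][:2],0])*1e3).round(1))
E
```

```text
34.35 tcp [ 0.4612 -0.0551  0.1539] grip 92.4 focus [ 0.5516 -0.0383  0.0482] move tool mm [-0.  -0.4  0.2]
34.35 tcp [ 0.4612 -0.0551  0.1539] op 0.0424 F [ 1.1  0.2 -3.5]
[329.4 354.6] [125.  197.2] 14313.0 w [ 0.3852 -0.0688  0.062 ] tool [-77.2  -0.5  91.9]
[301.9 195.6] [191.2 575.1] 36244.5 w [ 0.4888 -0.0331  0.062 ] tool [ 31.1 -16.6  91.9]
[353.9 -30.7] [131.1 139.7] 3240.0 w [ 0.6095 -0.0396  0.062 ] tool [148.6  11.9  91.9]
top lid [345.08 184.49] 411 [ 0.6137 -0.0421  0.062 ]
top lid [316.57 185.27] 295 [0.6104 0.0337 0.062 ]
top lid [372.01 184.26] 183 [ 0.6156 -0.1137  0.062 ]
to pad tool mm [-33.8 301.9   0. ]
```

Sticker A was held for over 3 s and the lids have not moved. Next the lamp goes back to the middle of its pad.

Request:
{"api": "servo_tool", "payload": {"increments": [[0,0,0,-14,0],[0,0,0,-14,0],[0,-3,20,0,0],[0,-4,30,0,0],[0,-4,30,0,0],[0,-4,30,0,0],[0,-4,30,0,0],[0,-4,30,0,0],[0,-4,30,0,0],[0,-4,30,0,0],[0,-2,30,0,0],[0,0,25,0,0]]}}

```text
t: 35.95
tool_pos: [0.4814, -0.343, 0.1834]
tool_rot: [3.127, 0.288, 0.002]
contact_force: [0.2, 0.7, -3.7]
opening: 0.0423
grip_force: 92.6
```

Request:
{"api": "servo_tool", "payload": {"increments": [[0,0,17,0,0],[0,0,0,0,0],[0,0,0,20,0],[0,0,0,20,0],[0,0,0,15,0],[0,0,0,8,0],[0,0,0,3,0],[0,0,0,0,0],[0,0,0,0,0]]}}

```text
t: 37.08
tool_pos: [0.4845, -0.3585, 0.1168]
tool_rot: [3.127, 0.289, 0.002]
contact_force: [0.5, 0.2, -3.5]
opening: 0.0424
grip_force: 92.7
```

Request:
{"api": "servo_tool", "payload": {"increments": [[0,0,0,2,0],[0,0,0,1,0],[0,0,0,0,0],[0,0,0,0,0]]}}

```text
t: 37.58
tool_pos: [0.4842, -0.3582, 0.1132]
tool_rot: [3.128, 0.289, 0.0]
contact_force: [-0.9, 0.2, -1.6]
opening: 0.0425
grip_force: 92.9
```

Request:
{"api": "servo_tool", "payload": {"increments": [[1,0,0,0,0],[1,0,0,0,0],[1,0,0,0,0],[1,0,0,-20,0],[1,0,0,-50,0],[1,0,0,-50,0],[1,0,0,-20,0],[1,0,0,0,0]]}}

```text
t: 38.58
tool_pos: [0.4848, -0.3587, 0.2556]
tool_rot: [3.125, 0.288, 0.005]
contact_force: [-0.0, -0.6, 0.2]
opening: 0.0854
grip_force: 0.0
```

```bash
python3 - <<'E'
from h import *
o,im=shot("wrist","w16"); print(o["t"],o["tool_pos"]); cv2.imwrite("pics/w16.png",np.hstack([cv2.resize(im,(400,300)),cv2.resize(get_image("scene")[130:310,180:420],(400,300),interpolation=2)])[:,:,::-1])
E
```

```text
38.575 [ 0.48477903 -0.35874335  0.25558115]
```

View pics/w16.png

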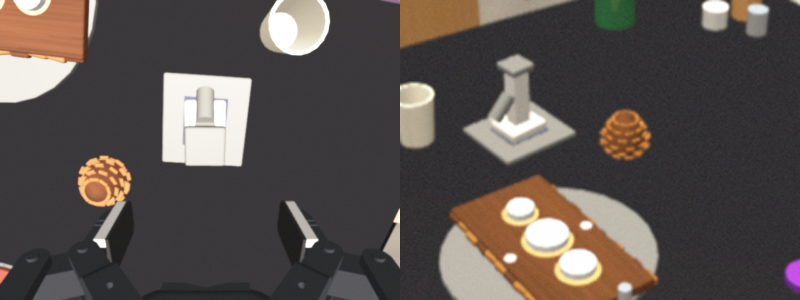

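Request:
{"api": "servo_tool", "payload": {"increments": [[1,21,-47,0,0],[1,21,-47,0,0],[1,21,-47,0,0],[1,21,-47,0,0],[1,21,-47,0,0],[1,21,-47,0,0],[1,21,-47,0,0],[1,21,-47,0,0],[1,21,-47,0,0],[1,21,-47,0,0]]}}

```text
t: 39.92
tool_pos: [0.6033, 0.144, 0.2494]
tool_rot: [3.128, 0.289, -0.008]
contact_force: [0.4, 0.5, 0.7]
opening: 0.0857
grip_force: 0.0
```

Request:
{"api": "servo_tool", "payload": {"increments": [[1,0,0,0,-9.4],[1,0,0,0,-9.4],[1,0,0,0,-9.4],[1,0,0,0,-9.4],[1,0,0,0,-9.4],[1,0,0,0,0],[1,0,0,0,0]]}}

```text
t: 40.8
tool_pos: [0.6038, 0.1424, 0.2511]
tool_rot: [-2.754, -1.509, 0.004]
contact_force: [-0.3, 0.8, -1.1]
opening: 0.0856
grip_force: 0.0
```

```bash
python3 - <<'E'
from h import *
o,im=look("w17",.095,amin=60); cv2.imwrite("pics/w17.png",im[:,:,::-1]); R=Ro.from_rotvec(o["tool_rot"]).as_matrix(); print(np.round(o["q"],2),"yaw y",np.degrees(np.arctan2(R[1,1],R[0,1])))
P=np.array([.6049,.1434,.095]); print("peg expected px",w2px("wrist",P,o),"tool",R.T@(P-o["tool_pos"])*1e3)
look("w17",.062,amin=3000)
E
```

```text
40.8 tcp [0.6038 0.1424 0.2511] op 0.0856 F [-0.3  0.8 -1.1]
[454.8 407.2] [11.8 35. ] 222.0 w [ 0.6036 -0.069   0.095 ] tool [-177.9  114.   156.2]
[497.5 386.9] [15.6 22.9] 201.0 w [ 0.6461 -0.0702  0.095 ] tool [-156.1  150.4  156.1]
[159.9 387. ] [15.3 23.4] 202.5 w [0.3907 0.0925 0.095 ] tool [-156.5 -152.4  156.7]
[382.3 378. ] [14.8 17.6] 189.5 w [ 0.5643 -0.0045  0.095 ] tool [-144.7   46.1  156.3]
[438.7 351.8] [65.3 73.8] 2301.0 w [ 0.6184 -0.0075  0.095 ] tool [-118.2   93.3  156.1]
[491.6 315.9] [16.  18.6] 217.0 w [ 6.717e-01 -6.000e-04  9.500e-02] tool [-83.7 134.5 156. ]
[343.3 377.6] [ 78.7 192.5] 8059.5 w [0.5358 0.0144 0.095 ] tool [-144.2   12.   156.3]
[397.8 294.1] [62.3 65.7] 3133.5 w [0.6156 0.0594 0.095 ] tool [-63.2  55.  156.1]
[504.5 284.9] [126.  204.2] 11256.5 w [0.6927 0.0195 0.095 ] tool [-55.4 141.4 155.9]
[344.2 201.8] [ 54.8 256.8] 1838.5 w [0.6194 0.1473 0.095 ] tool [ 12.9  10.8 156.1]
[601.2  99.5] [70.3 99.3] 1370.0 w [0.8146 0.1128 0.095 ] tool [ 88.9 193.9 155.5]
[0.11 0.03 1.6  0.   1.51 0.68] yaw y -32.58423882814406
peg expected px [[330.60352122 216.20873106]] tool [  1.72507188   0.71266076 156.10848191]
40.85 tcp [0.604  0.1423 0.2516] op 0.0852 F [0.1 0.6 0.9]
[342.8 376.8] [ 80.2 190.4] 8047.5 w [ 0.5237 -0.0069  0.062 ] tool [-168.8   12.9  189.8]
[397.5 294.1] [62.3 65.5] 3126.5 w [0.6121 0.0424 0.062 ] tool [-79.7  60.9 189.6]
[501.4 284.4] [129.8 201.8] 11221.5 w [ 6.958e-01 -3.000e-04  6.200e-02] tool [-70.6 154.4 189.5]
```

View pics/w17.png

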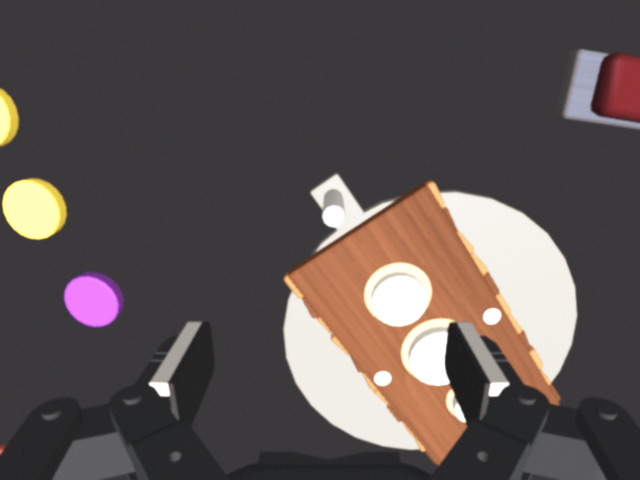

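The lamp stands upright on the pad with its foot over the mark, near enough to the middle. The peg top is at (333,216), against (331,216) predicted. The lids are still inside their discs. I have now used all 14 pictures, so from here I rely on numbers. I go down and grip the peg.

Request:
{"api": "servo_tool", "payload": {"increments": [[1,2,2,30,0],[1,0,0,40,0],[1,0,0,40,0],[1,0,0,40,0],[1,0,0,25,0],[1,0,0,12,0],[1,0,0,4,0],[1,0,0,0,0],[0,0,0,0,0],[0,0,0,0,0],[0,0,0,0,0],[0,0,0,0,0]], "force": 40}}

```text
t: 42.4
tool_pos: [0.6075, 0.1429, 0.0623]
tool_rot: [2.753, 1.512, 0.0]
contact_force: [0.7, 0.6, -0.1]
opening: 0.0171
grip_force: 38.9
```

Request:
{"api": "servo_tool", "payload": {"increments": [[0,0,0,0,0],[0,0,0,0,0]]}}

```text
t: 42.65
tool_pos: [0.6075, 0.1429, 0.0622]
tool_rot: [2.753, 1.512, 0.0]
contact_force: [-0.4, -1.4, 3.1]
opening: 0.017
grip_force: 39.3
```

Request:
{"api": "servo_tool", "payload": {"increments": [[0,-3.2,-4.6,0,-1.8],[0,-6.7,-9,0,-3.6],[0,-6.7,-9,0,-3.6],[0,-6.7,-9,0,-3.6],[0,-6.7,-9,0,-3.6],[0,-6.7,-9,0,-3.6],[0,0,0,0,0]]}}

```text
t: 43.52
tool_pos: [0.5468, 0.1301, 0.0623]
tool_rot: [2.452, 1.964, 0.001]
contact_force: [0.4, 0.9, 2.3]
opening: 0.0169
grip_force: 39.7
```

```bash
cat >> h.py <<'E'
def arc(C=(.6132,-.0344)):
    o=get_obs(); R=Ro.from_rotvec(o["tool_rot"]).as_matrix(); p=np.array(o["tool_pos"][:2])-C
    th=np.degrees(np.arctan2(p[1],p[0]))%360-92.66; yaw=np.degrees(np.arctan2(R[1,1],R[0,1]))
    print(round(o["t"],2),"r",np.hypot(*p).round(4),"turn",th.round(1),"yaw-turn",(yaw-th).round(1),"F",np.round(o["contact_force"],1),"T",np.round(o["wrist_torque"],1),"op",round(o["opening"],4),"q6",round(o["q"][5],2))
    return o
E
python3 -c "
from h import *
arc()"
```

```text
43.52 r 0.1774 turn 19.3 yaw-turn -32.0 F [0.4 0.9 2.3] T [-0.1  0.1  0. ] op 0.0169 q6 0.32
```

Request:
{"api": "servo_tool", "payload": {"increments": [[0,-6.3,-9.2,0,-3.6],[0,-6.3,-9.2,0,-3.6],[0,-6.3,-9.2,0,-3.6],[0,-6.3,-9.2,0,-3.6],[0,-6.3,-9.2,0,-3.6],[0,-6.3,-9.2,0,-3.6],[0,-6.3,-9.2,0,-3.6],[0,-6.3,-9.2,0,-3.6],[0,-6.3,-9.2,0,-3.6],[0,-6.3,-9.2,0,-3.6],[0,-6.3,-9.2,0,-3.6],[0,0,0,0,0]]}}

```text
t: 45.02
tool_pos: [0.457, 0.0512, 0.0623]
tool_rot: [1.64, 2.671, 0.001]
contact_force: [10.0, -7.3, -5.2]
opening: 0.0166
grip_force: 40.0
```

```bash
python3 -c "
from h import *
arc()"
```

```text
45.02 r 0.1781 turn 58.6 yaw-turn -31.7 F [10.  -7.3 -5.2] T [-1.1 -1.1 -0.2] op 0.0166 q6 -0.52
```

Request:
{"api": "servo_tool", "payload": {"increments": [[0,-7.2,-8.7,0,-3.6],[0,-7.2,-8.7,0,-3.6],[0,-6.2,-9.2,0,-3.6],[0,-6.2,-9.2,0,-3.6],[0,-6.2,-9.2,0,-3.6],[0,-6.2,-9.2,0,-3.6],[0,-6.2,-9.2,0,-3.6],[0,-6.2,-9.2,0,-3.6],[0,-6.2,-9.2,0,-3.6],[0,-6.2,-9.2,0,-3.6],[0,-6.2,-9.2,0,-3.6],[0,0,0,0,0]]}}

```text
t: 46.52
tool_pos: [0.4366, -0.0662, 0.0623]
tool_rot: [0.641, 3.067, 0.002]
contact_force: [11.7, -1.7, -6.9]
opening: 0.017
grip_force: 40.1
```

```bash
python3 -c "
from h import *
arc()"
```

```text
46.52 r 0.1795 turn 97.5 yaw-turn -31.1 F [11.7 -1.7 -6.9] T [-0.2 -1.6 -0.4] op 0.017 q6 -1.48
```

Request:
{"api": "servo_tool", "payload": {"increments": [[0,-7.2,-8.7,0,-3.6],[0,-7.2,-8.7,0,-3.6],[0,-6.2,-9.2,0,-3.6],[0,-6.2,-9.2,0,-3.6],[0,-6.2,-9.2,0,-3.6],[0,-6.2,-9.2,0,-3.6],[0,-6.2,-9.2,0,-3.6],[0,-6.2,-9.2,0,-3.6],[0,-6.2,-9.2,0,-3.6],[0,-6.2,-9.2,0,-3.6],[0,-6.2,-9.2,0,-3.6],[0,0,0,0,0]]}}

```text
t: 48.02
tool_pos: [0.4939, -0.1707, 0.0622]
tool_rot: [-0.439, 3.11, -0.0]
contact_force: [1.0, 0.5, 2.8]
opening: 0.0168
grip_force: 41.1
```

```bash
python3 -c "
from h import *
arc()"
```

```text
48.02 r 0.1812 turn 136.1 yaw-turn -30.1 F [1.  0.5 2.8] T [-0.1 -0.2 -0. ] op 0.0168 q6 -2.33
```

Request:
{"api": "servo_tool", "payload": {"increments": [[0,-6,-9.4,0,-3.6],[0,-6,-9.4,0,-3.6],[0,-6,-9.4,0,-3.6],[0,-6,-9.4,0,-3.6],[0,-6,-9.4,0,-3.6],[0,-6,-9.4,0,-3.6],[0,-6,-9.4,0,-3.6],[0,-6,-9.4,0,-3.6],[0,-6,-9.4,0,-3.6],[0,-4,-6.2,0,-2.4],[0,-2,-3.1,0,-1.2],[0,0,0,0,0]]}}

```text
t: 49.52
tool_pos: [0.593, -0.2152, 0.0622]
tool_rot: [-1.378, 2.821, 0.002]
contact_force: [3.2, 5.6, 2.9]
opening: 0.0168
grip_force: 41.2
```

```bash
python3 - <<'E'
from h import *
arc()
im=get_image("top"); H=hsv(im); cv2.imwrite("pics/top2.png",im[:,:,::-1])
for c,a,w in blobs((H[...,1]<40)&(H[...,2]>215),20):
    if 250<c[0]<420 and 130<c[1]<240: print("top white",c,a,w,px2w("top",c,.062).round(4),px2w("top",c,.048).round(4))
E
```

```text
49.52 r 0.1819 turn 171.0 yaw-turn -28.9 F [3.2 5.6 2.9] T [ 0.7 -0.3 -0.2] op 0.0168 q6 -2.95
top white [378.52 149.17] 58 [31 26] [ 0.7107 -0.1301  0.062 ] [ 0.714  -0.1314  0.048 ]
top white [345.94 162.58] 31 [7 6] [ 0.6728 -0.0435  0.062 ] [ 0.6757 -0.0438  0.048 ]
top white [314.81 180.2 ] 183 [15 15] [0.624  0.0386 0.062 ] [0.6263 0.0392 0.048 ]
top white [341.54 183.71] 414 [24 23] [ 0.6156 -0.0326  0.062 ] [ 0.6179 -0.0329  0.048 ]
top white [369.92 187.17] 290 [19 19] [ 0.6076 -0.1082  0.062 ] [ 0.6099 -0.1092  0.048 ]
top white [340.33 207.8 ] 30 [6 6] [ 0.5512 -0.0305  0.062 ] [ 0.5528 -0.0306  0.048 ]
top white [338.39 230.33] 147 [86 31] [ 0.4912 -0.0263  0.062 ] [ 0.4922 -0.0264  0.048 ]
top white [326.17 215.22] 41 [24  5] [0.5308 0.0067 0.062 ] [0.5322 0.0069 0.048 ]
top white [351.98 218.78] 41 [26  5] [ 0.5225 -0.0618  0.062 ] [ 0.5238 -0.0623  0.048 ]
```

The top camera stickers give a turn of about 171°. The rest goes without spinning, because joint 6 is near its limit.

Request:
{"api": "servo_tool", "payload": {"increments": [[0,-3,-4,0,0],[0,-3,-4,0,0],[0,-3,-4,0,0],[0,-3,-4,0,0],[0,-2,-3,0,0],[0,0,0,0,0]]}}

```text
t: 50.32
tool_pos: [0.6143, -0.2169, 0.0622]
tool_rot: [1.38, -2.818, -0.004]
contact_force: [-5.3, 2.7, 9.1]
opening: 0.0166
grip_force: 41.8
```

Request:
{"api": "servo_tool", "payload": {"increments": [[0,-1,-2,0,0],[0,0,0,0,0],[0,0,0,0,0]]}}

```text
t: 50.7
tool_pos: [0.6143, -0.2169, 0.0622]
tool_rot: [1.378, -2.814, -0.01]
contact_force: [-15.0, 5.4, 13.8]
opening: 0.0171
grip_force: 42.9
```

```bash
cat >> h.py <<'E'
def top():
    im=get_image("top"); H=hsv(im); B=[(c,a) for c,a,w in blobs((H[...,1]<40)&(H[...,2]>215),20) if 300<c[0]<390 and 155<c[1]<215]
    st=sorted([px2w("top",c,.048) for c,a in B if a<60 and 335<c[0]<352],key=lambda p:p[0]); 
    if len(st)==2: d=st[0]-st[1]; print("stickers",st[0].round(4),st[1].round(4),"turn est",np.degrees(np.arctan2(d[1],d[0]))%360-2.97)
    for c,a in B:
        if a>100: print("lid",c,a,px2w("top",c,.062).round(4))
E
python3 - <<'E'
from h import *
arc();top()
E
```

```text
50.7 r 0.1825 turn 177.7 yaw-turn -35.5 F [-15.    5.4  13.8] T [0.6 2.1 0.1] op 0.0171 q6 -2.93
stickers [ 0.5519 -0.0383  0.048 ] [ 0.6764 -0.0364  0.048 ] turn est 177.90075314604124
lid [341.44 183.95] 414 [ 0.615  -0.0324  0.062 ]
lid [369.99 183.85] 288 [ 0.6166 -0.1083  0.062 ]
lid [314.49 183.8 ] 186 [0.6143 0.0393 0.062 ]
```

The reaction rose without further motion, so the table is at its stop, and the lid spacings are 72 and 76 mm, as they should be. I release the peg, rise and turn back for the lamp.

Request:
{"api": "servo_tool", "payload": {"increments": [[0.6,0,0,0,0],[0.6,0,0,0,0],[0.6,0,0,0,0],[0.6,0,0,-20,0],[0.6,0,0,-40,0],[1,0,0,-50,0],[1,0,0,-50,0],[1,0,0,-30,0],[1,0,0,0,10.5],[1,0,0,0,10.5],[1,0,0,0,10.5],[1,0,0,0,10.5]]}}

```text
t: 52.25
tool_pos: [0.6183, -0.218, 0.2538]
tool_rot: [-0.268, 3.128, -0.002]
contact_force: [0.2, -0.3, -0.2]
opening: 0.0852
grip_force: 0.0
```

Request:
{"api": "servo_tool", "payload": {"increments": [[1,0,0,0,10.5],[1,0,0,0,10.5],[1,0,0,0,10.5],[1,0,0,0,10.5],[1,0,0,0,10.5],[1,0,0,0,10.5],[1,0,0,0,10.5],[1,0,0,0,10.5],[1,0,0,0,10.5],[1,0,0,0,10.5],[1,0,0,0,10.5],[1,0,0,0,10.5]]}}

```text
t: 53.75
tool_pos: [0.6183, -0.2179, 0.2538]
tool_rot: [2.666, 1.659, 0.002]
contact_force: [-0.1, -0.1, 0.7]
opening: 0.086
grip_force: 0.0
```

Request:
{"api": "servo_tool", "payload": {"increments": [[1,0,0,0,10.5],[1,0,0,0,10.5],[1,0,0,0,10.5],[1,0,0,0,10.5],[1,0,0,0,10.5],[1,0,0,0,1],[1,0,0,0,0],[1,0,0,0,0]]}}

```text
t: 54.75
tool_pos: [0.6181, -0.2178, 0.2522]
tool_rot: [3.128, 0.294, 0.0]
contact_force: [0.2, -0.3, 0.3]
opening: 0.0857
grip_force: 0.0
```

```bash
python3 - <<'E'
from h import *
top(); o=get_obs(); R=Ro.from_rotvec(o["tool_rot"]).as_matrix(); print(o["tool_pos"],"yaw x",np.degrees(np.arctan2(R[1,0],R[0,0])),np.round(o["q"],2))
print("to lamp", (R.T@(np.array([.4837,-.3583,.3038])-o["tool_pos"])*1e3).round(1))
E
```

```text
stickers [ 0.5519 -0.0383  0.048 ] [ 0.6764 -0.0364  0.048 ] turn est 177.90075314604124
lid [341.44 183.95] 414 [ 0.615  -0.0324  0.062 ]
lid [369.99 183.85] 288 [ 0.6166 -0.1083  0.062 ]
lid [314.49 183.8 ] 186 [0.6143 0.0393 0.062 ]
[ 0.61809088 -0.21781585  0.25209832] yaw x 10.70693022334612 [-0.45  0.11  1.52 -0.    1.51  0.93]
to lamp [-158.1  113.1  -51.7]
```

Request:
{"api": "servo_tool", "payload": {"increments": [[1,-30,20,0,0],[1,-40,30,0,0],[1,-40,30,0,0],[1,-48,33,-3,0],[1,0,0,0,0],[1,0,0,0,0],[1,0,0,0,0]]}}

```text
t: 55.68
tool_pos: [0.4844, -0.3571, 0.2547]
tool_rot: [-3.127, -0.294, -0.0]
contact_force: [0.0, 0.1, -1.0]
opening: 0.0855
grip_force: 0.0
```

```bash
python3 - <<'E'
from h import *
o=get_obs(); im=get_image("wrist"); R=Ro.from_rotvec(o["tool_rot"]).as_matrix(); print(o["t"],o["tool_pos"],"yaw",np.degrees(np.arctan2(R[1,0],R[0,0])))
ref=cv2.imread("pics/w16.png")[:,:400]  # half-size earlier view, right after release
cur=cv2.resize(im,(400,300))[:,:,::-1]
for n,(x0,y0,x1,y1) in {"cap":(182,120,228,170),"lamp":(178,84,230,170),"pad":(155,65,258,172)}.items():
    r=cv2.matchTemplate(np.ascontiguousarray(cur),np.ascontiguousarray(ref[y0:y1,x0:x1]),cv2.TM_CCOEFF_NORMED); _,v,_,l=cv2.minMaxLoc(r); print(n,v,"shift half-px",l[0]-x0,l[1]-y0)
g=cv2.cvtColor(im,cv2.COLOR_RGB2GRAY).astype(int)
print("rows at col",[(r,g[r,322:334].mean().round()) for r in range(190,290,4)])
E
```

```text
55.675 [ 0.48442933 -0.35714701  0.25473497] yaw 10.749856454220266
cap 0.997268795967102 shift half-px 2 0
lamp 0.9961636066436768 shift half-px 2 0
pad 0.995997965335846 shift half-px 2 0
rows at col [(190, np.float64(178.0)), (194, np.float64(186.0)), (198, np.float64(218.0)), (202, np.float64(141.0)), (206, np.float64(234.0)), (210, np.float64(243.0)), (214, np.float64(243.0)), (218, np.float64(242.0)), (222, np.float64(242.0)), (226, np.float64(242.0)), (230, np.float64(241.0)), (234, np.float64(241.0)), (238, np.float64(241.0)), (242, np.float64(240.0)), (246, np.float64(240.0)), (250, np.float64(240.0)), (254, np.float64(240.0)), (258, np.float64(239.0)), (262, np.float64(236.0)), (266, np.float64(74.0)), (270, np.float64(57.0)), (274, np.float64(57.0)), (278, np.float64(56.0)), (282, np.float64(57.0)), (286, np.float64(57.0))]
```

The lamp has not moved since it was put down. I grip it again at the same place.

Request:
{"api": "servo_tool", "payload": {"increments": [[1,0,1,30,0],[1,0,0,40,0],[1,0,0,35,0],[1,0,0,22,0],[1,0,0,10,0],[1,0,0,4,0],[1,0,0,0,0],[0,0,0,0,0],[0,0,0,0,0],[0,0,0,0,0],[0,0,0,0,0],[0,0,0,0,0]], "force": 90}}

```text
t: 57.22
tool_pos: [0.4845, -0.3594, 0.115]
tool_rot: [3.127, 0.291, 0.003]
contact_force: [0.6, 1.8, 6.5]
opening: 0.042
grip_force: 92.2
```

Request:
{"api": "servo_tool", "payload": {"increments": [[0,0,0,-10,0],[0,0,0,-20,0],[0,0,0,-20,0],[0,0,0,-18,0],[0,0,0,0,0],[0,0,0,0,0]]}}

```text
t: 57.98
tool_pos: [0.4836, -0.3588, 0.1816]
tool_rot: [-3.128, -0.292, 0.001]
contact_force: [-0.2, 0.1, -3.4]
opening: 0.0421
grip_force: 91.8
```

```bash
python3 - <<'E'
from h import *
aim([.5510,-.0361,.048])
im=get_image("wrist"); g=cv2.cvtColor(im,cv2.COLOR_RGB2GRAY).astype(int)
print([(r,int(g[r,322:334].mean())) for r in list(range(284,316,4))+list(range(404,418,2))])
E
```

```text
57.98 tcp [ 0.4836 -0.3588  0.1816] grip 91.8 focus [ 0.5739 -0.3418  0.0758] move tool mm [  34.  -304.7   28. ]
[(284, 218), (288, 216), (292, 103), (296, 119), (300, 169), (304, 223), (308, 233), (312, 237), (404, 227), (406, 173), (408, 65), (410, 55), (412, 55), (414, 55), (416, 55)]
```

Request:
{"api": "servo_tool", "payload": {"increments": [[0,0,-20,0,0],[0,4,-30,0,0],[0,4,-30,0,0],[0,4,-30,0,0],[0,4,-30,0,0],[0,4,-30,0,0],[0,4,-30,0,0],[0,4,-30,0,0],[0,4,-30,0,0],[0,1,-25,0,0],[0,0,-20,0,0],[0,0,0,0,0]]}}

```text
t: 59.52
tool_pos: [0.4588, -0.0515, 0.181]
tool_rot: [-3.127, -0.295, 0.002]
contact_force: [-0.5, 0.3, -3.5]
opening: 0.0426
grip_force: 92.4
```

Request:
{"api": "servo_tool", "payload": {"increments": [[0,0,0,8,0],[0,0,0,8,0],[0,0,0,7,0],[0,0,0,3,0],[0,0,0,0,0],[0,0,0,0,0]]}}

```text
t: 60.28
tool_pos: [0.4602, -0.0533, 0.1562]
tool_rot: [3.128, 0.291, 0.001]
contact_force: [0.4, -0.1, -2.6]
opening: 0.0421
grip_force: 92.3
```

```bash
sed -i 's/a+.0924,0,.1033+.0024/a+.0924,0,off+.0024/; s/def aim(S,a=-.0005)/def aim(S,a=.0007,off=.105)/' h.py; python3 - <<'E'
from h import *
aim([.5510,-.0357,.048]); look("w",.048,amin=300); top()
E
```

```text
60.27 tcp [ 0.4602 -0.0533  0.1562] grip 92.3 focus [ 0.5517 -0.0362  0.0489] move tool mm [-0.6 -0.6  0.9]
60.27 tcp [ 0.4602 -0.0533  0.1562] op 0.0421 F [ 0.4 -0.1 -2.6]
[328.8 352. ] [125.3 191.9] 14068.0 w [ 0.3755 -0.0684  0.048 ] tool [-86.1  -0.9 108.2]
[606.4 335.4] [4.9 6.9] 1471.0 w [ 0.4235 -0.2659  0.048 ] tool [-75.4 202.1 108.2]
[313.3 171.7] [242.8 412.5] 35863.0 w [ 0.5    -0.0354  0.048 ] tool [ 42.4 -10.3 108.2]
[330.8  84.9] [29.6 30.8] 686.0 w [ 0.5515 -0.0365  0.048 ] tool [ 92.7   0.3 108.3]
[616.4  41.3] [60.7 67. ] 1719.5 w [ 0.6096 -0.1952  0.048 ] tool [120.6 166.9 108.3]
[478.7  -5.2] [107.  117.6] 4241.0 w [ 0.6145 -0.108   0.048 ] tool [141.6  82.2 108.3]
[343.9 -31.3] [128.3 135.2] 2884.0 w [ 0.6124 -0.0322  0.048 ] tool [153.4   7.3 108.3]
lid [341.43 183.97] 415 [ 0.6149 -0.0324  0.062 ]
lid [369.99 183.85] 288 [ 0.6166 -0.1083  0.062 ]
lid [314.49 183.8 ] 186 [0.6143 0.0393 0.062 ]
```

The focus is within 1 mm of sticker B, measured at (0.5515, −0.0365), and the lids have not moved. I hold.

Request:
{"api": "servo_tool", "payload": {"increments": [[0,0,0,1,0],[0,0,0,0,0],[0,0,0,0,0],[0,0,0,0,0],[0,0,0,0,0],[0,0,0,0,0],[0,0,0,0,0],[0,0,0,0,0],[0,0,0,0,0],[0,0,0,0,0],[0,0,0,0,0],[0,0,0,0,0]]}}

```text
t: 61.88
tool_pos: [0.4599, -0.0532, 0.1549]
tool_rot: [3.128, 0.291, 0.0]
contact_force: [-1.0, -0.1, -4.0]
opening: 0.0421
grip_force: 92.3
```

Request:
{"api": "servo_tool", "payload": {"increments": [[0,0,0,0,0],[0,0,0,0,0],[0,0,0,0,0],[0,0,0,0,0],[0,0,0,0,0],[0,0,0,0,0],[0,0,0,0,0],[0,0,0,0,0],[0,0,0,0,0],[0,0,0,0,0],[0,0,0,0,0],[0,0,0,0,0]]}}

```text
t: 63.38
tool_pos: [0.4599, -0.0532, 0.1549]
tool_rot: [3.128, 0.291, 0.0]
contact_force: [-0.6, -0.2, -4.2]
opening: 0.0423
grip_force: 92.3
```

```bash
python3 - <<'E'
from h import *
o=aim([.5515,-.0365,.048]); discs(600); R=Ro.from_rotvec(o["tool_rot"]).as_matrix(); top()
print("to pad",(R.T@(np.array([.4833,-.3581,0])-[*(o["tool_pos"]+R@[.0007,0,0])[:2],0])*1e3).round(1))
E
```

```text
63.38 tcp [ 0.4599 -0.0532  0.1549] grip 92.3 focus [ 0.5514 -0.036   0.0475] move tool mm [-0.   0.5 -0.5]
63.38 tcp [ 0.4599 -0.0532  0.1549] op 0.0423
disc [420.3 129.7] [ 13.  107.6] 0.6315447513433381 w [ 0.5364 -0.0931  0.048 ] tool [ 67.7  53.4 106.9]
disc [303.8 108.3] [ 13.2 108.7] 0.674604539732455 w [ 0.5354 -0.0233  0.048 ] tool [ 79.7 -15.4 106.9]
lid [341.43 183.97] 415 [ 0.6149 -0.0324  0.062 ]
lid [369.99 183.85] 288 [ 0.6166 -0.1083  0.062 ]
lid [314.49 183.8 ] 186 [0.6143 0.0393 0.062 ]
to pad [-34.1 304.    0. ]
```

Request:
{"api": "servo_tool", "payload": {"increments": [[0,0,0,-14,0],[0,0,0,-14,0],[0,-3,20,0,0],[0,-4,30,0,0],[0,-4,30,0,0],[0,-4,30,0,0],[0,-4,30,0,0],[0,-4,30,0,0],[0,-4,30,0,0],[0,-4,30,0,0],[0,-3,30,0,0],[0,0,25,0,0]]}}

```text
t: 64.97
tool_pos: [0.4796, -0.3412, 0.1844]
tool_rot: [3.127, 0.29, 0.002]
contact_force: [-0.1, -0.0, -4.0]
opening: 0.0423
grip_force: 92.5
```

Request:
{"api": "servo_tool", "payload": {"increments": [[0,0,19,0,0],[0,0,0,0,0],[0,0,0,20,0],[0,0,0,20,0],[0,0,0,15,0],[0,0,0,8,0],[0,0,0,3,0],[0,0,0,0,0],[0,0,0,0,0]]}}

```text
t: 66.1
tool_pos: [0.4831, -0.3587, 0.1178]
tool_rot: [3.127, 0.291, 0.002]
contact_force: [-0.0, -0.6, -3.6]
opening: 0.0421
grip_force: 92.6
```

Request:
{"api": "servo_tool", "payload": {"increments": [[0,0,0,2,0],[0,0,0,1,0],[0,0,0,0,0],[0,0,0,0,0]]}}

```text
t: 66.6
tool_pos: [0.4831, -0.3586, 0.1151]
tool_rot: [3.127, 0.291, 0.001]
contact_force: [-1.7, 1.7, 4.8]
opening: 0.0424
grip_force: 93.6
```

Request:
{"api": "servo_tool", "payload": {"increments": [[1,0,0,0,0],[1,0,0,0,0],[1,0,0,0,0],[1,0,0,-20,0],[1,0,0,-50,0],[1,0,0,-50,0],[1,0,0,-50,0],[1,0,0,-20,0],[1,0,0,0,0],[1,0,0,0,0]]}}

```text
t: 67.85
tool_pos: [0.482, -0.3576, 0.3013]
tool_rot: [-3.125, -0.291, 0.004]
contact_force: [-0.7, 0.1, 0.1]
opening: 0.0854
grip_force: 0.0
```

```bash
python3 - <<'E'
from h import *
o=get_obs(); im=get_image("wrist"); cv2.imwrite("pics/w18.png",im[:,:,::-1]); print(o["t"],o["tool_pos"])
# cap as in the first view: scan template of w13 at z .304
ref=cv2.imread("pics/w13.png"); cur=np.ascontiguousarray(im[:,:,::-1])
for n,(x0,y0,x1,y1) in {"cap":(292,180,353,240),"pad":(250,100,295,250)}.items():
    r=cv2.matchTemplate(cur,np.ascontiguousarray(ref[y0:y1,x0:x1]),cv2.TM_CCOEFF_NORMED); _,v,_,l=cv2.minMaxLoc(r); print(n,round(v,3),"shift",l[0]-x0,l[1]-y0)
E
```

```text
67.85 [ 0.48198931 -0.35761887  0.30127258]
cap 0.883 shift 8 3
pad 0.965 shift 13 3
```

Request:
{"api": "servo_tool", "payload": {"increments": [[1,12,-30,0,0],[1,16,-40,0,0],[1,16,-40,0,0],[1,16,-40,0,0],[1,16,-40,0,0],[1,16,-40,0,0],[1,16,-40,0,0],[1,16,-36,0,0],[1,0,0,0,0],[1,0,0,0,0],[1,0,0,0,0]]}}

```text
t: 69.28
tool_pos: [0.5477, -0.0355, 0.3031]
tool_rot: [-3.128, -0.289, 0.002]
contact_force: [-0.3, -1.1, 0.6]
opening: 0.0858
grip_force: 0.0
```

```bash
python3 - <<'E'
from h import *
print("lids at .062"); o,im=look("w19",.062,amin=800); print("discs"); discs(300)
H=hsv(im); m=cv2.morphologyEx(((H[...,1]<60)&(H[...,2]>180)|((H[...,0]>12)&(H[...,0]<35)&(H[...,1]>45)&(H[...,2]>170))).astype(np.uint8),cv2.MORPH_CLOSE,np.ones((5,5)))
for c in cv2.findContours(m,cv2.RETR_EXTERNAL,cv2.CHAIN_APPROX_NONE)[0]:
    if cv2.contourArea(c)>900:
        e=cv2.fitEllipse(c); print("outer",np.round(e[0],1),np.round(e[1],1),px2w("wrist",e[0],.048,o).round(4))
top()
E
```

```text
lids at .062
69.28 tcp [ 0.5477 -0.0355  0.3031] op 0.0858 F [-0.3 -1.1  0.6]
[574.8 282.4] [115.8 148.8] 6757.5 w [ 0.5026 -0.306   0.062 ] tool [-93.5 257.6 241.1]
[326.9 199.8] [122.2 223.6] 9680.5 w [ 0.541 -0.034  0.062] tool [ -6.   -2.7 241.1]
[419.7 134.8] [54.8 57.3] 2399.5 w [ 0.6164 -0.1062  0.062 ] tool [ 54.9  82.1 241. ]
[338.2 120.2] [67.2 69.2] 3571.5 w [ 0.6151 -0.0306  0.062 ] tool [ 67.5   7.6 241. ]
[259.4 106.4] [44.7 47.1] 1595.5 w [0.6142 0.041  0.062 ] tool [ 79.7 -63.  241. ]
[350.8  11.2] [ 77.5 289.3] 7485.0 w [ 0.7055 -0.0241  0.062 ] tool [157.5  17.8 240.9]
discs
69.33 tcp [ 0.5478 -0.0356  0.3034] op 0.0853
disc [ 23.9 356.3] [40.5 47.7] 0.9558953104269908 w [0.2858 0.2879 0.048 ] tool [-198.1 -366.   255.6]
disc [ 37.4 296.9] [44.9 51.3] 0.9536441156520556 w [0.3712 0.2645 0.048 ] tool [-118.3 -327.4  255.5]
disc [417.6 135.6] [65.9 69.7] 0.9770979590992337 w [ 0.615  -0.1077  0.048 ] tool [ 53.1  83.2 255.3]
disc [338.5 121. ] [78.9 81. ] 0.9815160652609674 w [ 0.6141 -0.0315  0.048 ] tool [ 66.2   8.2 255.3]
disc [262.1 108.2] [57.3 60.3] 0.9739348736752702 w [0.6127 0.0405 0.048 ] tool [ 78.  -62.8 255.3]
outer [ 23.3 356. ] [39.9 47.5] [0.2859 0.2886 0.048 ]
outer [ 37.2 296.8] [44.  50.2] [0.3712 0.2647 0.048 ]
outer [581.6 283.1] [ 98.6 120.5] [ 0.4986 -0.3245  0.048 ]
outer [327.8 224. ] [ 70.1 245.7] [ 0.5134 -0.0399  0.048 ]
outer [417.8 135.3] [65.2 68.9] [ 0.6151 -0.1077  0.048 ]
outer [338.6 120.8] [78.3 80.4] [ 0.6141 -0.0315  0.048 ]
outer [262.1 108. ] [56.5 59.5] [0.6127 0.0405 0.048 ]
outer [390.6  26.1] [ 58.5 281.1] [ 0.703  -0.0612  0.048 ]
```

```bash
python3 -c "
from station import *
print(finish_job())"
```

```text
the job is handed in; nothing more can be done
None
```

I handed the job in at about 69 s. By my measurements the lids are within about 2 mm of their discs, both stickers were lit for about 3 s, the turntable is at its far stop, the lamp is upright in the middle of its pad, and I saw no contact with the jar, cup or cone, though I did not re-measure them. The station returned no verdict.

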